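# Fill the empty pockets of the yerba carton and close its flaps

## Robot

A 7-joint arm with a two-finger parallel gripper is mounted at the origin on the work surface. World frame = base frame: x ahead of the robot, y to its left, z up, the work surface at z = 0. Lengths are in m, angles in rad, forces in N, time in s.
With the tool pointing down it reaches from about 0.425 to 0.875 m from the base axis. Payload 4.7 kg.
Tool frame: the origin (TCP) lies midway between the tips of the shut fingers; the grasp point (between the pads) lies 19 mm behind it; x points along the fingers, y is the direction in which the jaws open and shut, and the axes are right-handed (so a half turn about x gives the same grasp; the last joint's range is limited). The gripper opens to 87 mm and grips with 3 to 60 N. Pads are 19 mm wide; open, the fingers measure 117 mm over their backs; the gripper's body (75 mm by 190 mm) begins 51 mm behind the grasp point.
Start: joints at [-1.323, 0.321, -0.07, 1.45, 0.023, 1.371, -0.057], TCP at [0.151, 0.632, 0.223] pointing down, gripper open.
Joint ranges: [-2.86, 2.86], [-0.3, 2.09], [-1.38, 1.24], [0.06, 2.45], [-1.56, 4.7], [0.09, 2.05], [-2.69, 2.69]. Speed limits (rad/s): [2.57, 2.57, 3.14, 3.14, 3.14, 3.14, 3.14].

## Interface

Orientations are given as a rotation vector (axis times angle).
In Python, from bench import ctrl gives the robot as it stands. The module is installed in compiled form; this text tells all that it offers.
- The arm moves only by the shell command python3 -m jog 'ROWS' [FORCE]. ROWS is JSON, a list of rows, each an object with "rot": the turn, a rotation vector about the tool's x, y, z in units of 5 degrees (1.0 is 5 degrees), a list of three; "travel": the shift along the tool's x, y, z in units of 0.3 m (1.0 is 0.3 m), a list of three; "jaw": the closure, from -1 (fully open) to 1 (shut), so that 0 is half open. In form: [{"rot": [ax, ay, az], "travel": [tx, ty, tz], "jaw": jaw}, ...]. A call has 1 to 8 rows; each row shifts and turns the commanded pose from where the row before left it, along the tool's axes as they then stand; what a row does not reach is not made up. A row lasts 1/10 s, in which the tool goes at most 50 mm and 8.59 degrees, less where a joint would pass 70% of its speed; a pose out of reach is approached as far as the arm can. A call with a number of a shift or a turn outside -1 to 1 is refused whole. A call with a gripper value outside its range is refused whole. The fingers move at their own pace and stop on an object; FORCE is the grip in N (left out, the last holds). Time passes only in rows, so rows that do not move let the fingers close. It gives the time, the measured TCP pose, the force and the opening at its end, in the units of the state.
- ctrl.get_state(): the state, without advancing time (a new reading comes with each control period).
- ctrl.get_image(name): name is "scene" or "top" or "wrist"; returns the picture (420x560x3 uint8, red, green, blue); there is no depth.
- ctrl.camera_model(name): a dict with "mtx" (3x3 intrinsics, pixels), "k1" (the pictures are not rectified: a ray, as slopes to the right and down, at radius r is drawn at 1 + k1 r^2 times it, then the intrinsics apply), "extrinsics" (4x4, takes a point from world to camera coordinates); the wrist camera has in their place "hand_eye" (4x4, takes a point from camera to tool coordinates, whose origin is the TCP and whose axes are the tool frame's). Camera axes: x right, y up, looking along -z (the intrinsics and any distortion apply to the point x, -y, -z); pixel columns grow to the right and rows downward; lengths in m; the calibration is good to about 2 mm. A picture is of the moment at which its call begins: read the wrist's pose just before it. camera_model takes no time and is no camera call.
- ctrl.close_job(): hands the job in, once; it reports no verdict.
The state is a dict: "time": time; "joint_positions": joint angles; "qd": joint speeds; "joint_torque": joint torques, N m; "position": TCP position; "tool_rot": TCP orientation; "ft_force": force on the tool from outside, world axes, zero at the start; "torque": the same for the moment, N m; "grip_width": opening from 0.0 (shut) to 1.0 (fully open).
Only numpy, scipy, OpenCV 4.12 (cv2) and the standard library are available. Lean on these libraries where they do the work, as an engineer would, in place of code of your own. Each camera call takes 0.05 s, during which the arm holds its last target.

## Task

Complete the carton of yerba tins: put one spare tin from the mat into every empty pocket, seated flat and square on the pocket floor, leaving the tins already packed where they are and any spare left over standing outside the carton. Once every pocket is full, fold the shorter inner flap down flat, and after it the longer outer flap down flat over it. Leave the cups, the sugar bowl and the flask undisturbed.

Things in the scene. Friction and masses are not known exactly. Their poses are not given: they have to be found in the camera images.
- carton: cardboard carton, 208 by 208 mm, fixed to the ledge, open on top. Origin at the centre of its underside, z up. Walls 4 mm thick, 70 mm high (75 mm on the +y side). A 22 mm high grey insert with six pockets (two rows of three along x) fills its bottom. Stiff flaps are hinged along the top of the -y wall (inner flap) and the +y wall (outer flap).
- pocket0 (a point): centre of the floor of pocket 0 of the insert: (-62, -47, 6) mm in the carton's frame, same axes. The pocket is 48 mm (x) by 83 mm (y), 16 mm deep, its mouth chamfered 2 mm. A seated tin's long side lies along y and its bar ends 14 mm below the inner flap.
- pocket1 (a point): centre of the floor of pocket 1 of the insert: (0, -47, 6) mm in the carton's frame, same axes. The pocket is 48 mm (x) by 83 mm (y), 16 mm deep, its mouth chamfered 2 mm. A seated tin's long side lies along y and its bar ends 14 mm below the inner flap.
- pocket2 (a point): centre of the floor of pocket 2 of the insert: (62, -47, 6) mm in the carton's frame, same axes. The pocket is 48 mm (x) by 83 mm (y), 16 mm deep, its mouth chamfered 2 mm. A seated tin's long side lies along y and its bar ends 14 mm below the inner flap.
- pocket3 (a point): centre of the floor of pocket 3 of the insert: (-62, 47, 6) mm in the carton's frame, same axes. The pocket is 48 mm (x) by 83 mm (y), 16 mm deep, its mouth chamfered 2 mm. A seated tin's long side lies along y and its bar ends 14 mm below the inner flap.
- pocket4 (a point): centre of the floor of pocket 4 of the insert: (0, 47, 6) mm in the carton's frame, same axes. The pocket is 48 mm (x) by 83 mm (y), 16 mm deep, its mouth chamfered 2 mm. A seated tin's long side lies along y and its bar ends 14 mm below the inner flap.
- pocket5 (a point): centre of the floor of pocket 5 of the insert: (62, 47, 6) mm in the carton's frame, same axes. The pocket is 48 mm (x) by 83 mm (y), 16 mm deep, its mouth chamfered 2 mm. A seated tin's long side lies along y and its bar ends 14 mm below the inner flap.
- flap_inner (a joint): angle of the inner (shorter) flap, rad: 0 = closed, lying level over the carton, growing as it opens outwards; 1.57 = upright, at most 2.4. A 200 mm wide, 95 mm long, 4 mm thick board (60 g), hinged at y = -102, z = 70 mm of the carton. Stiff hinge: it stays where left; about 1 N at the free edge moves it. The flaps do not touch each other.
- flap_outer (a joint): angle of the outer (longer) flap, rad: 0 = closed, lying level over the carton, growing as it opens outwards; 1.57 = upright, at most 2.4. A 200 mm wide, 130 mm long, 4 mm thick board (60 g), hinged at y = +102, z = 75.5 mm of the carton. Stiff hinge: it stays where left; about 1 N at the free edge moves it. The flaps do not touch each other.
- packed0: flat metal tin, 45 mm (x) by 80 mm (y) by 30 mm high, 150 g, with a black grip bar in the middle of its lid: 36 mm along the tin's x, 14 mm thick along its y, and rises from the lid (30 mm) to 50 mm above the underside. Origin at the centre of the underside, z up. The same either way round (half a turn). If present, it already sits in the carton's pocket 0; if absent, that pocket starts empty.
- packed1: flat metal tin, 45 mm (x) by 80 mm (y) by 30 mm high, 150 g, with a black grip bar in the middle of its lid: 36 mm along the tin's x, 14 mm thick along its y, and rises from the lid (30 mm) to 50 mm above the underside. Origin at the centre of the underside, z up. The same either way round (half a turn). If present, it already sits in the carton's pocket 1; if absent, that pocket starts empty.
- packed2: flat metal tin, 45 mm (x) by 80 mm (y) by 30 mm high, 150 g, with a black grip bar in the middle of its lid: 36 mm along the tin's x, 14 mm thick along its y, and rises from the lid (30 mm) to 50 mm above the underside. Origin at the centre of the underside, z up. The same either way round (half a turn). If present, it already sits in the carton's pocket 2; if absent, that pocket starts empty.
- packed3: flat metal tin, 45 mm (x) by 80 mm (y) by 30 mm high, 150 g, with a black grip bar in the middle of its lid: 36 mm along the tin's x, 14 mm thick along its y, and rises from the lid (30 mm) to 50 mm above the underside. Origin at the centre of the underside, z up. The same either way round (half a turn). If present, it already sits in the carton's pocket 3; if absent, that pocket starts empty.
- packed4: flat metal tin, 45 mm (x) by 80 mm (y) by 30 mm high, 150 g, with a black grip bar in the middle of its lid: 36 mm along the tin's x, 14 mm thick along its y, and rises from the lid (30 mm) to 50 mm above the underside. Origin at the centre of the underside, z up. The same either way round (half a turn). If present, it already sits in the carton's pocket 4; if absent, that pocket starts empty.
- packed5: flat metal tin, 45 mm (x) by 80 mm (y) by 30 mm high, 150 g, with a black grip bar in the middle of its lid: 36 mm along the tin's x, 14 mm thick along its y, and rises from the lid (30 mm) to 50 mm above the underside. Origin at the centre of the underside, z up. The same either way round (half a turn). If present, it already sits in the carton's pocket 5; if absent, that pocket starts empty.
- spare0: flat metal tin, 45 mm (x) by 80 mm (y) by 30 mm high, 150 g, with a black grip bar in the middle of its lid: 36 mm along the tin's x, 14 mm thick along its y, and rises from the lid (30 mm) to 50 mm above the underside. Origin at the centre of the underside, z up. The same either way round (half a turn). A spare; starts on the black mat (3 mm thick). Some spares may be left over.
- spare1: flat metal tin, 45 mm (x) by 80 mm (y) by 30 mm high, 150 g, with a black grip bar in the middle of its lid: 36 mm along the tin's x, 14 mm thick along its y, and rises from the lid (30 mm) to 50 mm above the underside. Origin at the centre of the underside, z up. The same either way round (half a turn). A spare; starts on the black mat (3 mm thick). Some spares may be left over.
- spare2: flat metal tin, 45 mm (x) by 80 mm (y) by 30 mm high, 150 g, with a black grip bar in the middle of its lid: 36 mm along the tin's x, 14 mm thick along its y, and rises from the lid (30 mm) to 50 mm above the underside. Origin at the centre of the underside, z up. The same either way round (half a turn). A spare; starts on the black mat (3 mm thick). Some spares may be left over.
- spare3: flat metal tin, 45 mm (x) by 80 mm (y) by 30 mm high, 150 g, with a black grip bar in the middle of its lid: 36 mm along the tin's x, 14 mm thick along its y, and rises from the lid (30 mm) to 50 mm above the underside. Origin at the centre of the underside, z up. The same either way round (half a turn). A spare; starts on the black mat (3 mm thick). Some spares may be left over.
- spare4: flat metal tin, 45 mm (x) by 80 mm (y) by 30 mm high, 150 g, with a black grip bar in the middle of its lid: 36 mm along the tin's x, 14 mm thick along its y, and rises from the lid (30 mm) to 50 mm above the underside. Origin at the centre of the underside, z up. The same either way round (half a turn). A spare; starts on the black mat (3 mm thick). Some spares may be left over.
- cup_a: bystander: green silicone mate cup, 76 mm across, 85 mm high, empty, loose; origin at the centre of its underside
- cup_b: bystander: green silicone mate cup, 76 mm across, 85 mm high, empty, loose; origin at the centre of its underside
- sugar_bowl: bystander: white ceramic sugar bowl with its lid shut, 96 mm across, 98 mm high; origin at the centre of its underside
- flask: bystander: steel flask, 84 mm across, 229 mm high; origin at the centre of its underside
Things that resemble listed ones, but are neither listed nor needed, are in the scene too. Leave any purple or red look-alike of the spare1 alone.

How it is judged:
By the outcome, as a careful person would: the job done as asked, in the order asked, and still so for the second after the job is handed in, with the robot touching nothing.
Of packed0, packed1, packed2, packed3, packed4, packed5 only 2 to 3 are there at a start; the rules pass over those that are not, and their reading is None.
Of spare0, spare1, spare2, spare3, spare4 only 4 to 5 are there at a start; the rules pass over those that are not, and their reading is None.
At some moment in a run one of spare0, spare1, spare2, spare3, spare4 may be knocked a few centimetres aside while the robot is not near it.
Once in a run the grip may slacken for a moment while it holds something.
It also fails if it takes over 210 s, if anything falls off the work surface, if the arm or the gripper's body presses on something with over 40 N, if the wrist force passes 120 N, or if a joint passes its speed limit or range.

## Working session

There is one attempt and no reset: what is moved stays moved. The work goes in short steps, Python scripts to look and compute and a shell command to move; the robot and the scene stay as the last step left them, time stands still between calls to the robot, and variables do not carry over. Pictures are saved under pics/ and viewed, and the job is handed in when it is done.

```bash
mkdir -p pics; ls; python3 - <<'E'
from bench import ctrl
import cv2,json
s=ctrl.get_state();print(s)
for n in("scene","top","wrist"):
    im=ctrl.get_image(n);cv2.imwrite(f"pics/a_{n}.png",im[:,:,::-1])
    m=ctrl.camera_model(n);print(n,{k:(v.tolist() if hasattr(v,'tolist') else v) for k,v in m.items()})
E
```

```text
pics
{'time': 0.0, 'joint_positions': array([-1.32291578,  0.32182577, -0.07009774,  1.45166476,  0.02261102,
        1.37079789, -0.0568692 ]), 'qd': array([ 0.00098123, -0.00173548,  0.00081618,  0.00122099,  0.00026925,
       -0.00256822, -0.00127466]), 'joint_torque': array([-7.84378663e-04, -4.91291428e+01, -4.04379778e-01, -3.12533998e+01,
       -6.38109958e-02,  4.36471333e-02,  1.89954458e-04]), 'position': array([0.15049409, 0.63177236, 0.22146496]), 'tool_rot': array([ 0.18198004,  1.56311574, -0.18497768]), 'ft_force': array([ 0.38398323,  0.29189779, -0.88575977]), 'torque': array([-0.05109753, -0.03780536,  0.03163088]), 'grip_width': 0.9993449682663597}
scene {'mtx': [[393.53632557898914, 0.0, 277.50732980466347], [0.0, 393.53632557898914, 211.85949381806589], [0.0, 0.0, 1.0]], 'k1': -0.012925929180359657, 'extrinsics': [[-0.295213415061881, 0.9553518667788978, 0.01232275170472494, 0.1643164717124605], [-0.777995531938385, -0.247855074517311, 0.5773134454695535, 0.4149355428041227], [0.5545917343879284, 0.16084362803074584, 0.8164296267716503, -1.740012306536535], [0.
[... 236 characters left out ...]
013582557635885193, 0.022179483469517224], [0.9967984544601016, -0.017902936620327804, 0.07792513103178803, -0.6003872089748458], [-0.07793695865187371, 3.7163648650669496e-05, 0.9969582885431864, -1.5146123795278423], [0.0, 0.0, 0.0, 1.0]]}
wrist {'mtx': [[316.21486724044854, 0.0, 280.0535701468539], [0.0, 316.21486724044854, 209.62256863163137], [0.0, 0.0, 1.0]], 'k1': -0.07105710736568334, 'hand_eye': [[0.00035532904810349654, 0.30091911547533984, -0.9536496000538165, -0.16313787325517431], [0.9999993080634466, 0.0009625298407853668, 0.0006763201395036873, 3.1140509658578175e-05], [0.001121433855862399, -0.9536491805049915, -0.3009185652435924, -0.0838490462475315], [0.0, 0.0, 0.0, 1.0]]}
```

View pics/a_scene.png

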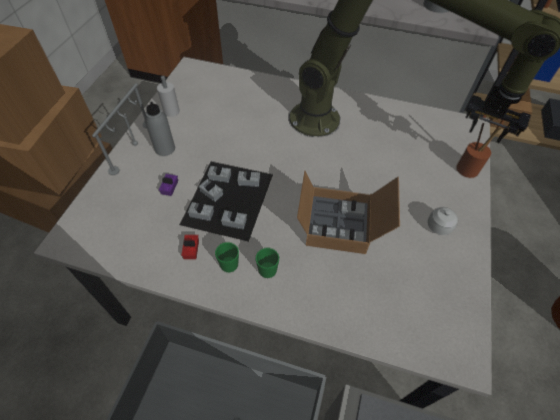

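View pics/a_top.png

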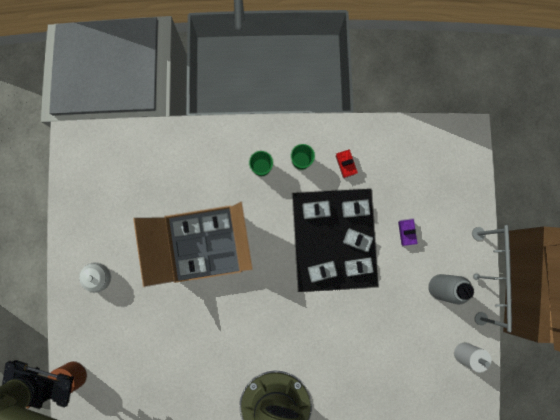

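View pics/a_wrist.png

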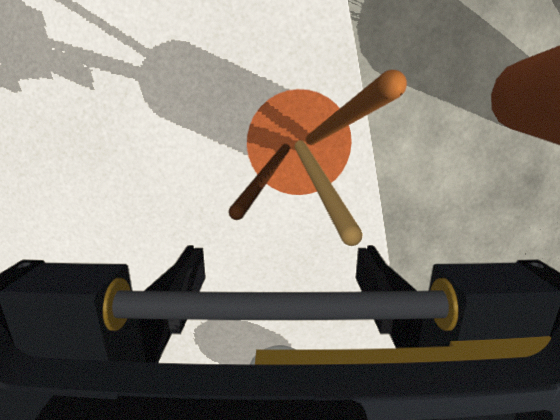

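The top view shows pockets 5, 2 and 3 filled (about (187,226), (216,222) and (194,265)), so 0, 1 and 4 are empty. There are five spares on the mat. The red tin at (347,163) and the purple one at (408,232) are the look-alikes.

```bash
cat > h.py <<'E'
from bench import ctrl
import numpy as np, cv2
from scipy.spatial.transform import Rotation as Ro
np.set_printoptions(precision=4,suppress=True)
def cammodel(n,st=None):
    m=ctrl.camera_model(n);K=np.array(m['mtx']);k1=m['k1']
    if n=='wrist':
        st=st or ctrl.get_state()
        T=np.eye(4);T[:3,:3]=Ro.from_rotvec(st['tool_rot']).as_matrix();T[:3,3]=st['position']
        C=T@np.array(m['hand_eye'])
    else: C=np.linalg.inv(np.array(m['extrinsics']))
    return K,k1,C   # C cam->world
def ray(M,uv):
    K,k1,C=M
    p=cv2.undistortPoints(np.array([[uv]],float),K,np.array([k1,0,0,0.]))[0,0]
    d=C[:3,:3]@np.array([p[0],-p[1],-1]);return C[:3,3],d/np.linalg.norm(d)
def atz(M,uv,z):
    o,d=ray(M,uv);return o+d*(z-o[2])/d[2]
def tri(obs):
    A=np.zeros((3,3));b=np.zeros(3)
    for M,uv in obs:
        o,d=ray(M,uv);P=np.eye(3)-np.outer(d,d);A+=P;b+=P@o
    x=np.linalg.solve(A,b)
    return x,[np.linalg.norm((np.eye(3)-np.outer(d,d))@(x-o)) for o,d in (ray(M,uv) for M,uv in obs)]
def proj(M,X):
    K,k1,C=M
    X=np.atleast_2d(X);c=(np.linalg.inv(C)@np.c_[X,np.ones(len(X))].T).T
    p=np.c_[c[:,0]/-c[:,2],-c[:,1]/-c[:,2]];r=(p**2).sum(1,keepdims=True);p=p*(1+k1*r)
    return p@np.diag([K[0,0],K[1,1]])+[K[0,2],K[1,2]]
def img(n,fn=None):
    st=ctrl.get_state();M=cammodel(n,st);im=ctrl.get_image(n)[:,:,::-1].copy()
    if fn:cv2.imwrite('pics/'+fn+'.png',im)
    return im,M
def plan(pos,yaw=None,R=None):
    """units to go from measured pose to world target; yaw: tool y=-(cos,sin), z=(-sin,cos), tool x down"""
    st=ctrl.get_state();R0=Ro.from_rotvec(st['tool_rot']).as_matrix()
    if R is None and yaw is not None:
        c,s=np.cos(yaw),np.sin(yaw);R=np.array([[0,0,-1],[-c,-s,0],[-s,c,0]]).T
    if R is None:R=R0
    rv=Ro.from_matrix(R0.T@R).as_rotvec()
    d=R0.T@(np.array(pos)-st['position'])
    print('pos',st['position'],'t',st['time'],'\n travel(start axes)',d/0.3,' rot',np.degrees(rv)/5,' travel(final axes)',R.T@(np.array(pos)-st['position'])/0.3)
def crop(im,x0,y0,x1,y1,s,fn):
    c=cv2.resize(im[y0:y1,x0:x1],None,fx=s,fy=s,interpolation=cv2.INTER_CUBIC);cv2.imwrite('pics/'+fn+'.png',c)
E
python3 - <<'E'
from h import *
im=cv2.imread('pics/a_top.png');crop(im,130,190,260,295,6,'a_top_c');crop(im,285,180,425,300,5,'a_top_m')
M=cammodel('top')
for n,uv,z in[('cartonc',(207,243),.04),('s1',(316,210),.05),('s2',(357,208),.05),('s3',(359,240),.05),('s4',(323,271),.05),('s5',(359,268),.05),('cupa',(261,160),.085),('cupb',(302,155),.085),('sugar',(94,276),.09),('flask',(465,291),.229)]:print(n,atz(M,uv,z))
print(Ro.from_rotvec(ctrl.get_state()['tool_rot']).as_matrix())
E
```

```text
cartonc [0.5274 0.2034 0.04  ]
s1 [ 0.6239 -0.1387  0.05  ]
s2 [ 0.628  -0.2677  0.05  ]
s3 [ 0.5278 -0.2709  0.05  ]
s4 [ 0.4341 -0.1558  0.05  ]
s5 [ 0.4408 -0.2684  0.05  ]
cupa [0.7779 0.0297 0.085 ]
cupb [ 0.7914 -0.0968  0.085 ]
sugar [0.4294 0.5488 0.09  ]
flask [ 0.373 -0.535  0.229]
[[-0.0002  0.2316  0.9728]
 [-0.0014  0.9728 -0.2316]
 [-1.     -0.0014  0.0001]]
```

View pics/a_top_c.png

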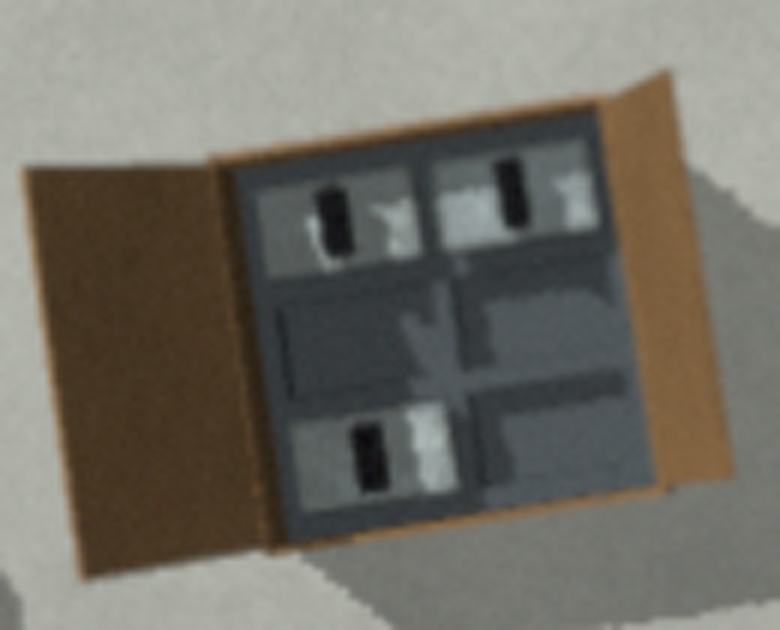

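View pics/a_top_m.png

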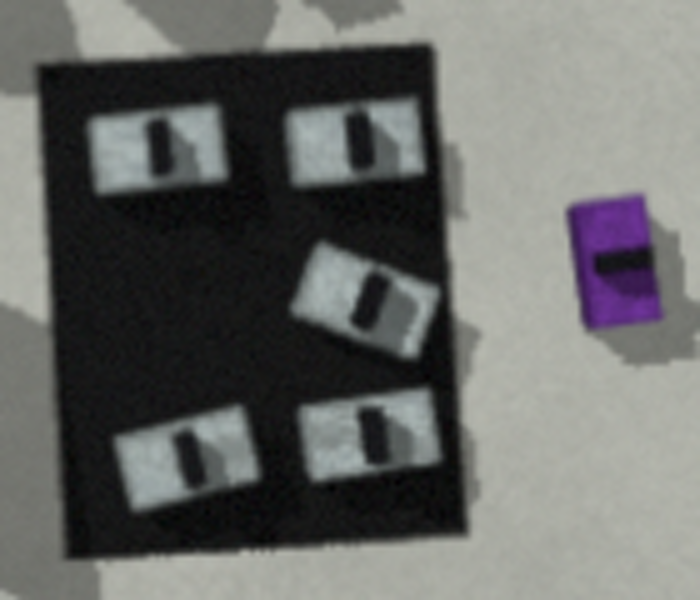

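```bash
python3 - <<'E'
s=open('h.py').read()
s=s.replace("R=np.array([[0,0,-1],[-c,-s,0],[-s,c,0]]).T","R=np.array([[0,0,-1],[c,s,0],[s,-c,0]]).T").replace("tool y=-(cos,sin), z=(-sin,cos)","tool y=(cos,sin), z=(sin,-cos)")
open('h.py','w').write(s)
E
python3 -m jog '[{"rot":[0,0,0],"travel":[-0.13,0,0],"jaw":-1},{"rot":[0,0,0],"travel":[-0.13,0,0],"jaw":-1},{"rot":[0,0,0],"travel":[0,-0.098,0.123],"jaw":-1},{"rot":[0,0,0],"travel":[0,-0.098,0.123],"jaw":-1},{"rot":[0,0,0],"travel":[0,-0.098,0.123],"jaw":-1},{"rot":[0,0,0],"travel":[0,-0.098,0.123],"jaw":-1},{"rot":[0,0,0],"travel":[0,-0.098,0.123],"jaw":-1},{"rot":[0,0,0],"travel":[0,-0.098,0.123],"jaw":-1}]' 40
python3 -m jog '[{"rot":[0,0,0],"travel":[0,-0.098,0.123],"jaw":-1},{"rot":[0,0,0],"travel":[0,-0.098,0.123],"jaw":-1},{"rot":[0,0,0],"travel":[0,-0.098,0.123],"jaw":-1},{"rot":[0,0,0],"travel":[0,-0.098,0.123],"jaw":-1},{"rot":[0,0,0],"travel":[0,-0.098,0.123],"jaw":-1},{"rot":[0,0,0],"travel":[0,-0.098,0.123],"jaw":-1},{"rot":[0,0,0],"travel":[0,-0.098,0.123],"jaw":-1},{"rot":[0,0,0],"travel":[0,0,0],"jaw":-1}]'
python3 -m jog '[{"rot":[1,0,0],"travel":[0,0,0],"jaw":-1},{"rot":[1,0,0],"travel":[0,0,0],"jaw":-1},{"rot":[1,0,0],"travel":[0,0,0],"jaw":-1},{"rot":[1,0,0],"travel":[0,0,0],"jaw":-1},{"rot":[1,0,0],"travel":[0,0,0],"jaw":-1},{"rot":[1,0,0],"travel":[0,0,0],"jaw":-1},{"rot":[1,0,0],"travel":[0,0,0],"jaw":-1}]'
python3 -m jog '[{"rot":[1,0,0],"travel":[0,0,0],"jaw":-1},{"rot":[1,0,0],"travel":[0,0,0],"jaw":-1},{"rot":[1,0,0],"travel":[0,0,0],"jaw":-1},{"rot":[1,0,0],"travel":[0,0,0],"jaw":-1},{"rot":[1,0,0],"travel":[0,0,0],"jaw":-1},{"rot":[1,0,0],"travel":[0,0,0],"jaw":-1},{"rot":[0.7,0,0],"travel":[0,0,0],"jaw":-1},{"rot":[0,0,0],"travel":[0,0,0],"jaw":-1}]'
python3 - <<'E'
from h import *
im,M=img('wrist','b_w');plan([.527,.15,.3],np.radians(8));print(ctrl.get_state()['joint_positions'])
E
```

```text
time: 0.95
position: [0.326, 0.4076, 0.3004]
tool_rot: [0.184, 1.563, -0.183]
ft_force: [1.3, -0.2, -1.0]
grip_width: 0.998
time: 1.75
position: [0.532, 0.1412, 0.3004]
tool_rot: [0.19, 1.56, -0.196]
ft_force: [0.1, -0.5, -0.1]
grip_width: 1.001
time: 2.45
position: [0.5283, 0.1499, 0.3003]
tool_rot: [0.662, 1.468, -0.662]
ft_force: [-0.4, -0.3, 0.1]
grip_width: 0.995
time: 3.25
position: [0.5283, 0.1498, 0.3003]
tool_rot: [1.104, 1.273, -1.104]
ft_force: [-0.1, -0.2, 0.4]
grip_width: 1.0
pos [0.5284 0.1497 0.3003] t 3.3 
 travel(start axes) [ 0.0011 -0.0044 -0.0016]  rot [ 0.0414 -0.0006  0.0054]  travel(final axes) [ 0.0011 -0.0044 -0.0015]
[-0.7617  0.075   0.4673  1.5962 -0.034   1.4789 -0.1492]
```

View pics/b_w.png

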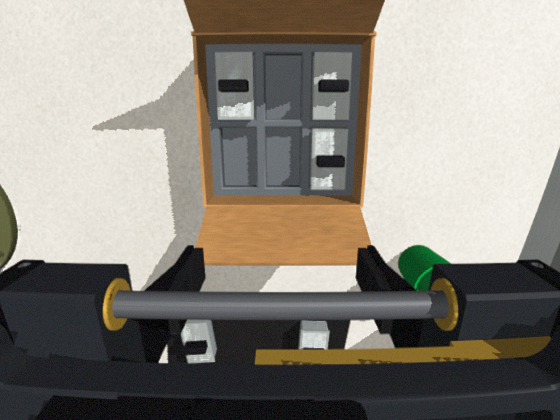

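The wrist view shows the carton. Packed tins are at (234,78), (333,85) and (326,160); empty pockets are at (283,86) for 4, (239,157) for 0 and (283,157) for 1.

```bash
python3 - <<'E'
from h import *
im=cv2.imread('pics/b_w.png');crop(im,185,20,385,120,4,'b_c1');crop(im,185,115,385,215,4,'b_c2')
E
```

```text
(no output)
```

View pics/b_c1.png

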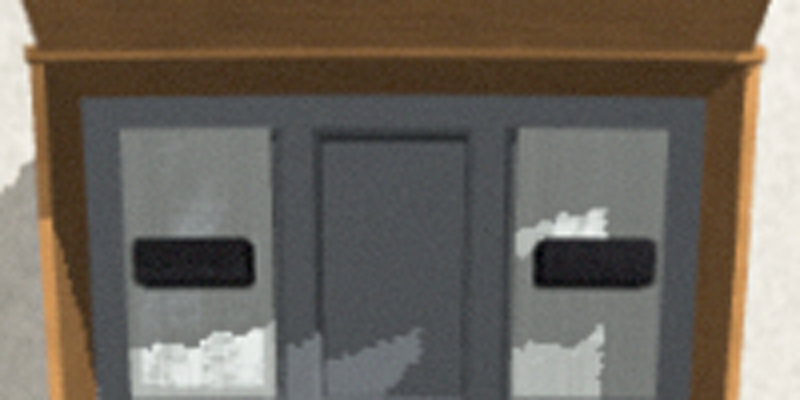

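View pics/b_c2.png

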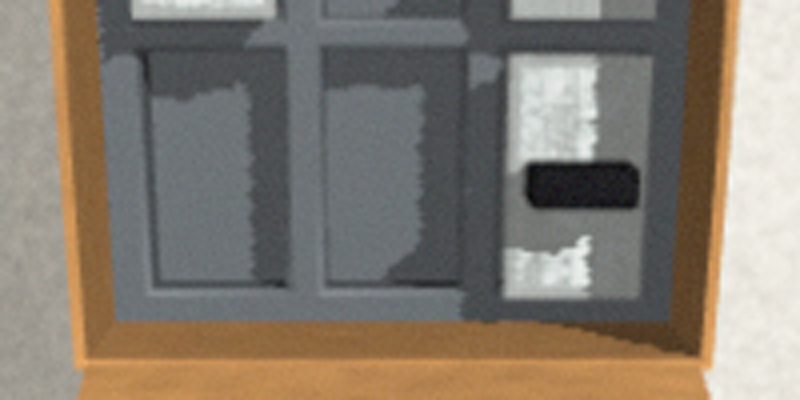

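```bash
cat > carton.py <<'E'
from h import *
from scipy.optimize import least_squares
def fit(M,pts,z0=0.0):
    X=np.array([p[0] for p in pts],float)/1e3;uv=np.array([p[1] for p in pts],float)
    def w(p):
        R=Ro.from_euler('z',p[3]).as_matrix();return X@R.T+p[:3]
    f=lambda p:(proj(M,w(p))-uv).ravel()
    r=least_squares(f,[.53,.2,z0,.14]);J=r.jac
    s=np.sqrt(np.diag(np.linalg.inv(J.T@J)))
    return r.x,r.fun.reshape(-1,2),s
E
python3 - <<'E'
from carton import *
M=cammodel('wrist')
a=lambda u,v:(185+(u+.5)/4-.5,20+(v+.5)/4-.5)
b=lambda u,v:(185+(u+.5)/4-.5,115+(v+.5)/4-.5)
pts=[((-100,100,22),a(82,97)),((100,100,22),a(706,97)),((-100,-100,22),b(117,320)),((100,-100,22),b(668,321)),((-104,-104,70),b(78,366)),((104,-104,70),b(709,366))]
x,r,s=fit(M,pts);print(x,np.degrees(x[3]),s);print(r)
# top camera check
im=cv2.imread('pics/a_top.png');T=cammodel('top')
R=Ro.from_euler('z',x[3]).as_matrix()
P=np.array([q[0] for q in pts])/1e3@R.T+x[:3]
print((proj(T,P)-[130,190])*6)
E
```

```text
[ 0.522   0.2168 -0.0011  0.1418] 8.12372675255005 [0.0006 0.0006 0.0017 0.0039]
[[ 0.3022  0.0724]
 [-0.3278  0.2691]
 [-0.0993 -0.4442]
 [ 0.0597 -0.663 ]
 [-0.4852  0.3273]
 [ 0.5437  0.3517]]
[[284.1175 546.569 ]
 [228.991  173.1912]
 [657.9002 487.7855]
 [599.3338 113.2903]
 [661.2755 497.1087]
 [598.4146  95.1797]]
```

```bash

python3 -m jog '[{"rot":[0,0,0],"travel":[0,-0.021,0.155],"jaw":-0.6},{"rot":[0,0,0],"travel":[0,-0.021,0.155],"jaw":-0.6},{"rot":[0,0,0],"travel":[0,-0.021,0.155],"jaw":-0.6},{"rot":[0,0,0],"travel":[0,-0.021,0.155],"jaw":-0.6},{"rot":[0,0,0],"travel":[0,-0.021,0.155],"jaw":-0.6},{"rot":[0,0,0],"travel":[0,-0.021,0.155],"jaw":-0.6},{"rot":[0,0,0],"travel":[0,-0.021,0.155],"jaw":-0.6},{"rot":[0,0,0],"travel":[0,-0.021,0.155],"jaw":-0.6}]'
python3 -m jog '[{"rot":[0,0,0],"travel":[0,-0.021,0.155],"jaw":-0.6},{"rot":[0,0,0],"travel":[0,0,0],"jaw":-0.6},{"rot":[0,0,0],"travel":[0,0,0],"jaw":-0.6}]'
python3 - <<'E'
from h import *
im,M=img('wrist','c_w');plan([.53,-.27,.3],np.radians(8));print(ctrl.get_state()['joint_positions'],ctrl.get_state()['grip_width'])
np.save('c_M.npy',M[2])
crop(im,120,0,440,260,2.5,'c_wc')
E
```

```text
time: 4.1
position: [0.5311, -0.2274, 0.3008]
tool_rot: [1.103, 1.274, -1.102]
ft_force: [0.7, 0.4, 0.7]
grip_width: 0.798
time: 4.4
position: [0.531, -0.2741, 0.3002]
tool_rot: [1.106, 1.273, -1.107]
ft_force: [0.3, 1.7, 0.3]
grip_width: 0.802
pos [ 0.5317 -0.2723  0.3002] t 4.45 
 travel(start axes) [ 0.0005 -0.0046 -0.0083]  rot [ 0.0303 -0.0109  0.004 ]  travel(final axes) [ 0.0005 -0.0046 -0.0083]
[-0.261   0.2289  0.8307  1.4902 -0.1693  1.4975  0.7115] 0.8021964291215007
```

View pics/c_w.png

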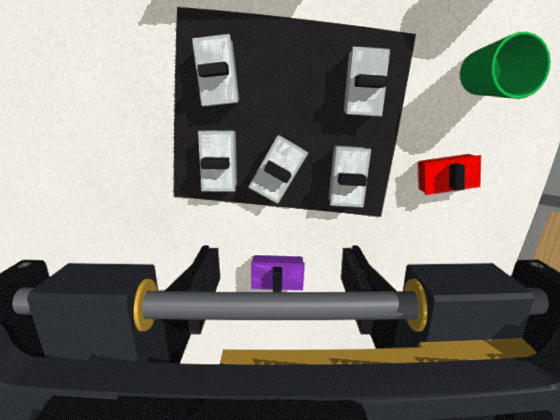

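View pics/c_wc.png

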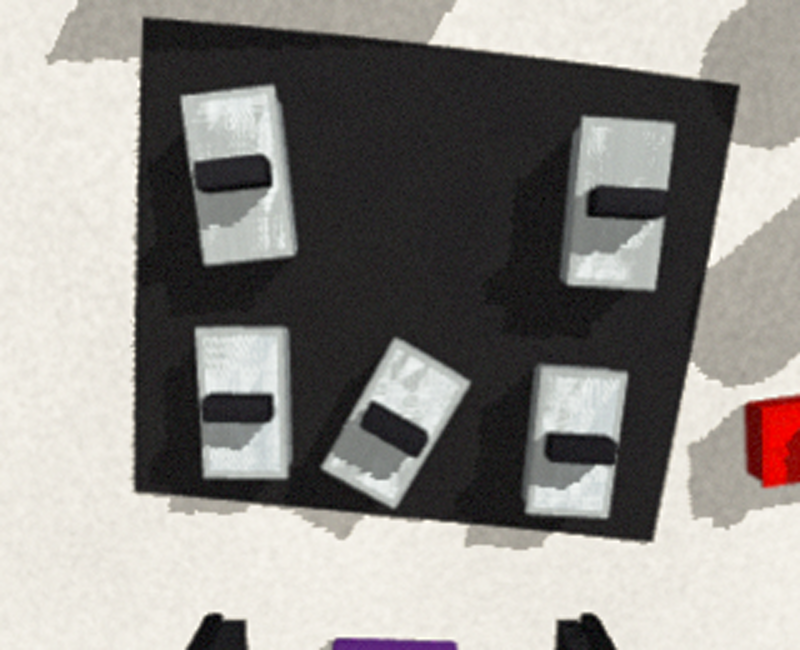

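Wrist view: spares at (215,70), (367,80), (216,162), (278,168) and (350,178). The purple tin is at (277,272) and the red one at (450,174). I'll zoom in to get corners.

```bash
python3 - <<'E'
from h import *
im=cv2.imread('pics/c_w.png');
f=lambda x0,y0:cv2.resize(im[y0:y0+90,x0:x0+70],None,fx=5.5,fy=5.5,interpolation=cv2.INTER_CUBIC)
cv2.imwrite('pics/c_ab.png',np.hstack([f(180,25),f(335,35)]))
cv2.imwrite('pics/c_ce.png',np.hstack([f(182,120),f(315,130)]))
E
```

```text
(no output)
```

View pics/c_ab.png

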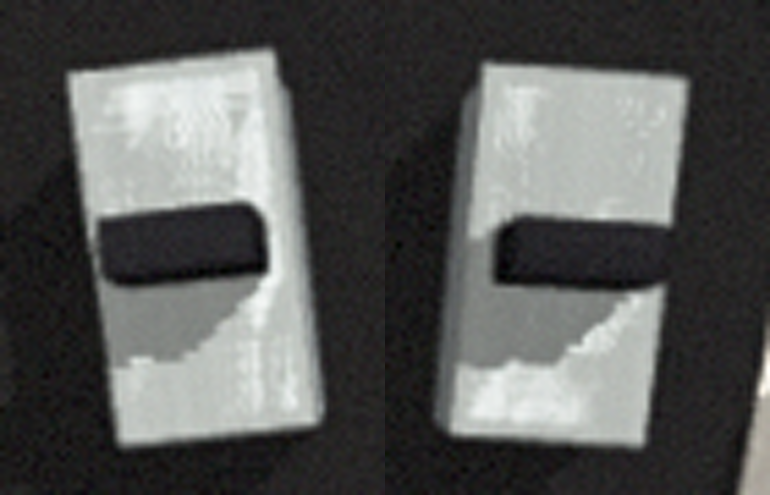

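View pics/c_ce.png

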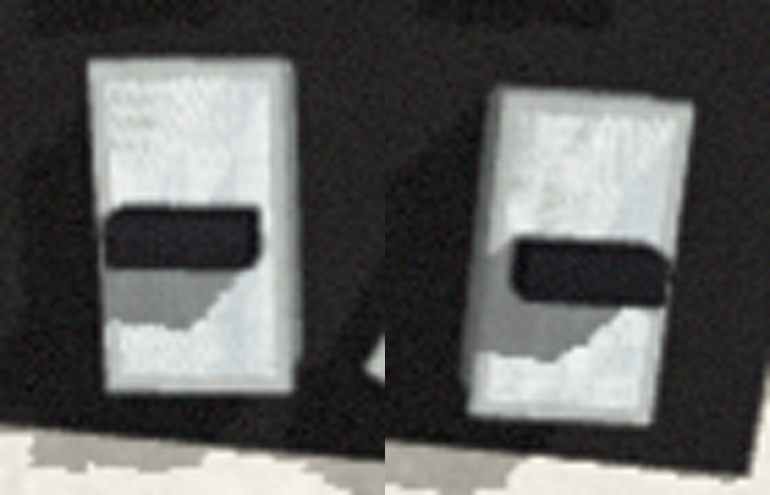

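```bash
cat > tin.py <<'E'
from h import *
from scipy.optimize import least_squares
L=np.array([[-22.5,40,0],[22.5,40,0],[22.5,-40,0],[-22.5,-40,0]])/1e3
def fit(M,uv,zlid=.033,free=False,g=(.5,-.2,.1)):
    uv=np.array(uv,float)
    def w(p):
        return L@Ro.from_euler('z',p[2]).as_matrix().T+[p[0],p[1],p[3] if free else zlid]
    f=lambda p:(proj(M,w(p))-uv).ravel()
    r=least_squares(f,list(g)+([zlid] if free else []));return r.x,np.abs(r.fun).max()
E
python3 - <<'E'
from tin import *
M=list(cammodel('wrist'));M[2]=np.load('c_M.npy')
S={'A':((180,25),[(68,74),(275,50),(309,432),(118,446)]),'B':((335,35),[(98,64),(303,78),(263,444),(68,436)]),'C':((182,120),[(90,60),(287,60),(290,390),(106,392)]),'E':((315,130),[(113,88),(307,104),(268,424),(85,414)])}
for k,(o,c) in S.items():
    uv=[(o[0]+(u+.5)/5.5-.5,o[1]+(v+.5)/5.5-.5) for u,v in c]
    for fr in(0,1):
        x,e=fit(M,uv,free=fr);print(k,x,np.degrees(x[2]),e)
E
```

```text
A [ 0.4292 -0.1539  0.2104] 12.057319317563946 1.640546544511956
A [ 0.4325 -0.1554  0.21    0.0486] 12.032083623939707 0.39749749189427064
B [ 0.6255 -0.1396  0.1032] 5.9136813782714475 1.1082816113376381
B [ 0.6219 -0.1415  0.104   0.0476] 5.956540093242577 0.4032590487913694
C [ 0.442  -0.2693  0.1184] 6.783016866248898 1.4696005074374057
C [ 0.4449 -0.2666  0.1174  0.049 ] 6.726140398532205 0.6621810261239034
E [ 0.6266 -0.2658  0.0914] 5.239242000940723 1.5556096483324495
E [ 0.622  -0.2628  0.0928  0.0516] 5.317005510601419 0.7471202088214
```

```bash
python3 - <<'E'
from tin import *
M=list(cammodel('wrist'));M[2]=np.load('c_M.npy');T=cammodel('top')
t=lambda u,v:(285+(u+.5)/5-.5,180+(v+.5)/5-.5)
w=lambda u,v:(120+(u+.5)/2.5-.5,(v+.5)/2.5-.5)
a=lambda u,v:(180+(u+.5)/5.5-.5,25+(v+.5)/5.5-.5)
b=lambda u,v:(335+(u+.5)/5.5-.5,35+(v+.5)/5.5-.5)
for p,q in[((38,65),(739,86)),((432,44),(653,541)),((467,535),(135,491)),((67,558),(143,17))]:print('mat',*tri([(T,t(*p)),(M,w(*q))]))
for p,q in[((115,436),(275,50)),((243,404),(309,432)),((260,478),(118,446)),((134,513),(68,74))]:print('A',*tri([(T,t(*p)),(M,a(*q))]))
for p,q in[((88,118),(303,78)),((220,104),(263,444)),((228,180),(68,436)),((94,194),(98,64))]:print('B',*tri([(T,t(*p)),(M,b(*q))]))
E
```

```text
mat [ 0.6846 -0.0672  0.0057] [np.float64(0.001300820233291153), np.float64(0.0013008202332912698)]
mat [ 0.6963 -0.3255 -0.0012] [np.float64(7.407369676828599e-06), np.float64(7.407369676808365e-06)]
mat [ 0.3788 -0.3344  0.0118] [np.float64(0.0008997182136964905), np.float64(0.0008997182136964406)]
mat [ 0.3704 -0.0796  0.0148] [np.float64(0.0006688814006029488), np.float64(0.0006688814006029096)]
A [ 0.4468 -0.1095  0.0435] [np.float64(0.0012739986547182884), np.float64(0.001273998654718203)]
A [ 0.4648 -0.1889  0.0558] [np.float64(0.0019281325787629058), np.float64(0.0019281325787628507)]
A [ 0.4198 -0.1983  0.0501] [np.float64(0.0006131332088156291), np.float64(0.0006131332088155883)]
A [ 0.3997 -0.12    0.0406] [np.float64(0.0001113074713985149), np.float64(0.00011130747139850728)]
B [ 0.6468 -0.0967  0.031 ] [np.float64(0.0014466541604268265), np.float64(0.0014466541604266558)]
B [ 0.6539 -0.1795  0.0349] [np.float64(0.0018195728213250032), np.float64(0.0018195728213249484)]
B [ 0.6061 -0.1838  0.0371] [np.float64(0.0007914395833503796), np.float64(0.0007914395833505527)]
B [ 0.5994 -0.1001  0.0274] [np.float64(0.0008117266414508246), np.float64(0.0008117266414508813)]
```

```bash
python3 - <<'E'
from h import *
plan([.432,-.155,.15],np.radians(12))
E
```

```text
pos [ 0.5317 -0.2723  0.3002] t 4.45 
 travel(start axes) [ 0.501  -0.2734 -0.4336]  rot [-0.7697 -0.0111  0.0036]  travel(final axes) [ 0.5005 -0.2438 -0.4515]
```

```bash

python3 -m jog '[{"rot":[0,0,0],"travel":[0.1,-0.055,-0.087],"jaw":-0.2},{"rot":[0,0,0],"travel":[0.1,-0.055,-0.087],"jaw":-0.2},{"rot":[0,0,0],"travel":[0.1,-0.055,-0.087],"jaw":-0.2},{"rot":[0,0,0],"travel":[0.1,-0.055,-0.087],"jaw":-0.2},{"rot":[0,0,0],"travel":[0.1,-0.055,-0.087],"jaw":-0.2},{"rot":[-0.77,0,0],"travel":[0,0,0],"jaw":-0.2},{"rot":[0,0,0],"travel":[0,0,0],"jaw":-0.2}]'
python3 - <<'E'
from h import *
im,M=img('wrist','d_w');plan([.432,-.155,.15],np.radians(12));print(ctrl.get_state()['grip_width'])
np.save('d_M.npy',M[2])
crop(im,180,100,380,260,4,'d_wc')
E
```

```text
time: 5.15
position: [0.4309, -0.1523, 0.1499]
tool_rot: [1.051, 1.305, -1.049]
ft_force: [0.9, -0.5, 0.8]
grip_width: 0.602
pos [ 0.4323 -0.1536  0.151 ] t 5.2 
 travel(start axes) [ 0.0034 -0.0019  0.0045]  rot [ 0.0242 -0.004  -0.02  ]  travel(final axes) [ 0.0034 -0.0018  0.0045]
0.60226884582914
```

View pics/d_w.png

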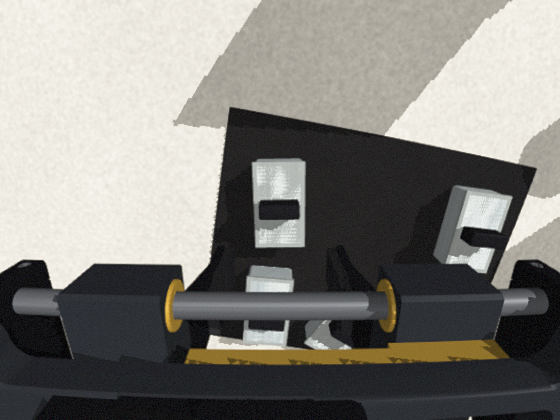

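View pics/d_wc.png

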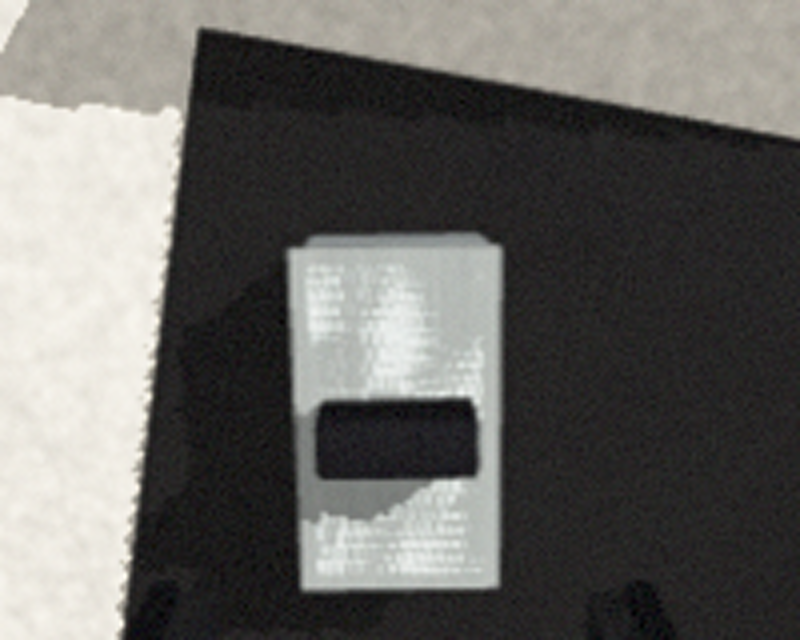

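```bash
python3 - <<'E'
from tin import *
M=list(cammodel('wrist'));M[2]=np.load('c_M.npy');D=list(M);D[2]=np.load('d_M.npy')
w=lambda u,v:(120+(u+.5)/2.5-.5,(v+.5)/2.5-.5)
a=lambda u,v:(180+(u+.5)/5.5-.5,25+(v+.5)/5.5-.5)
d=lambda u,v:(180+(u+.5)/4-.5,100+(v+.5)/4-.5)
uv=[d(*p) for p in[(288,248),(502,245),(498,587),(303,590)]]
for fr in(0,1):
    x,e=fit(D,uv,free=fr);print(x,np.degrees(x[2]),e)
print(tri([(M,w(143,17)),(D,d(200,28))]))
for p,q in zip([(68,74),(275,50),(309,432),(118,446)],uv):print(tri([(M,a(*p)),(D,q)]))
# joint fit
L2=lambda p:L@Ro.from_euler('z',p[2]).as_matrix().T+[p[0],p[1],p[3]]
ua=np.array([a(*p) for p in[(68,74),(275,50),(309,432),(118,446)]])
E
```

```text
[ 0.4295 -0.1535  0.2283] 13.078409860218494 1.4957552187459555
[ 0.4289 -0.1508  0.2282  0.043 ] 13.076317405524462 0.4734024326393751
(array([ 0.3654, -0.077 ,  0.0019]), [np.float64(0.0002866591992938736), np.float64(0.0002866591992937105)])
(array([ 0.3972, -0.1188,  0.0325]), [np.float64(0.00020046489621821972), np.float64(0.00020046489621814134)])
(array([ 0.4435, -0.1081,  0.0323]), [np.float64(0.00021827185905405787), np.float64(0.00021827185905404925)])
(array([ 0.461 , -0.1895,  0.0324]), [np.float64(0.0010569087283165935), np.float64(0.0010569087283165517)])
(array([ 0.4158, -0.199 ,  0.0338]), [np.float64(0.0001966431144007131), np.float64(0.00019664311440079277)])
```

Both the mat (2 mm) and the lid (33 mm) triangulate to the expected heights. Now I'll descend on spare A.

```bash
python3 - <<'E'
from h import *
plan([.4294,-.1538,.0365],np.radians(12.6))
E
```

```text
pos [ 0.4323 -0.1536  0.151 ] t 5.2 
 travel(start axes) [ 0.3818 -0.0102 -0.0011]  rot [-0.0958 -0.0039 -0.02  ]  travel(final axes) [ 0.3818 -0.0095 -0.0013]
```

```bash

python3 -m jog '[{"rot":[-0.1,0,0],"travel":[0,-0.01,-0.001],"jaw":-0.2},{"rot":[0,0,0],"travel":[0.1,0,0],"jaw":-0.2},{"rot":[0,0,0],"travel":[0.1,0,0],"jaw":-0.2},{"rot":[0,0,0],"travel":[0,0,0],"jaw":-0.2}]'
python3 - <<'E'
from h import *
for i in range(4):
    s=ctrl.get_state();print(s['position'],s['tool_rot'],s['time'])
    ctrl.get_image('wrist')
plan([.4294,-.1538,.0365],np.radians(12.6))
E
```

```text
time: 5.6
position: [0.4265, -0.1555, 0.0884]
tool_rot: [1.046, 1.308, -1.052]
ft_force: [-0.2, 0.6, -0.5]
grip_width: 0.603
[ 0.4265 -0.1555  0.0884] [ 1.0458  1.3079 -1.0521] 5.6
[ 0.4278 -0.156   0.0902] [ 1.0466  1.3054 -1.0506] 5.65
[ 0.429  -0.1562  0.0914] [ 1.0475  1.3033 -1.0486] 5.7
[ 0.4298 -0.1563  0.092 ] [ 1.0482  1.302  -1.0472] 5.75
pos [ 0.43   -0.1562  0.0923] t 5.8 
 travel(start axes) [ 0.1859 -0.0008 -0.0085]  rot [-0.0337  0.0125 -0.03  ]  travel(final axes) [ 0.1859 -0.0003 -0.0083]
```

```bash
python3 - <<'E'
from h import *
im,M=img('wrist','e_w');np.save('e_M.npy',M[2])
crop(im,180,130,380,280,4,'e_wc')
E
```

```text
(no output)
```

View pics/e_wc.png

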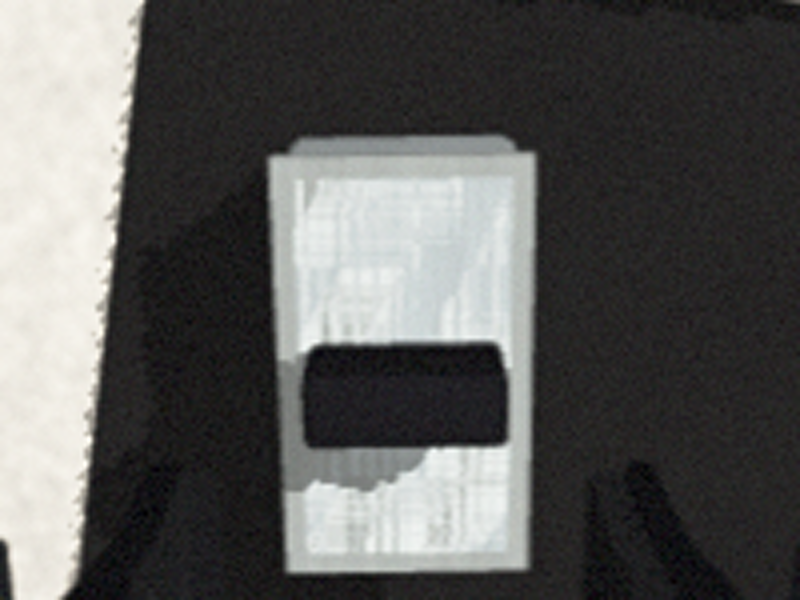

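```bash
python3 - <<'E'
from tin import *
D=list(cammodel('wrist'));D[2]=np.load('e_M.npy')
d=lambda u,v:(180+(u+.5)/4-.5,130+(v+.5)/4-.5)
uv=[d(*p) for p in[(269,156),(537,155),(529,570),(287,572)]]
for fr in(0,1):
    x,e=fit(D,uv,free=fr);print(x,np.degrees(x[2]),e)
plan([x[0],x[1],.0365],x[2])
print(ctrl.get_state()['tool_rot'])
E
```

```text
[ 0.4295 -0.1535  0.2264] 12.971308142670381 1.9342134046353863
[ 0.4289 -0.1509  0.2264  0.0414] 12.97219140805884 0.7441305683117321
pos [ 0.43   -0.1561  0.0923] t 5.85 
 travel(start axes) [ 0.1858 -0.0006 -0.018 ]  rot [-0.1059  0.0104 -0.0335]  travel(final axes) [ 0.1859  0.0001 -0.0178]
[ 1.0488  1.3015 -1.0459]
```

```bash

python3 -m jog '[{"rot":[-0.08,0,0],"travel":[0.06,0,-0.0088],"jaw":-0.2},{"rot":[0,0,0],"travel":[0.06,0,0],"jaw":-0.2},{"rot":[0,0,0],"travel":[0.06,0,0],"jaw":-0.2},{"rot":[0,0,0],"travel":[0.006,0,0],"jaw":-0.2},{"rot":[0,0,0],"travel":[0,0,0],"jaw":-0.2},{"rot":[0,0,0],"travel":[0,0,0],"jaw":-0.2},{"rot":[0,0,0],"travel":[0,0,0],"jaw":-0.2}]'
python3 - <<'E'
from h import *
plan([.4295,-.1535,.0365],np.radians(12.8));print(ctrl.get_state()['ft_force'])
im,M=img('wrist','f_w')
E
```

```text
time: 6.55
position: [0.429, -0.1532, 0.0359]
tool_rot: [1.043, 1.305, -1.041]
ft_force: [0.6, -0.1, -0.4]
grip_width: 0.597
pos [ 0.429  -0.1532  0.0359] t 6.55 
 travel(start axes) [-0.0021  0.0015  0.0012]  rot [ 0.0117  0.0035 -0.0258]  travel(final axes) [-0.0021  0.0015  0.0012]
[ 0.5915 -0.091  -0.4429]
```

View pics/f_w.png

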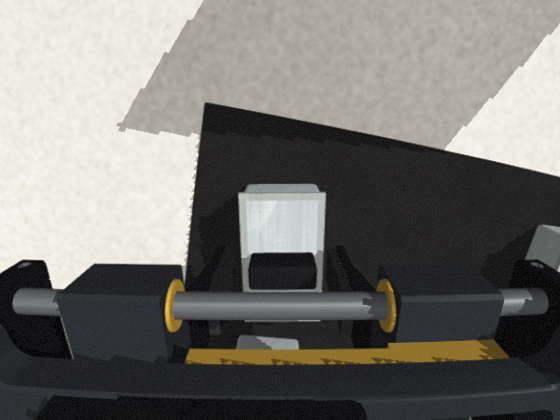

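```bash

python3 -m jog '[{"rot":[0,0,0],"travel":[0,0,0],"jaw":1},{"rot":[0,0,0],"travel":[0,0,0],"jaw":1},{"rot":[0,0,0],"travel":[0,0,0],"jaw":1},{"rot":[0,0,0],"travel":[0,0,0],"jaw":1},{"rot":[0,0,0],"travel":[-0.05,0,0],"jaw":1},{"rot":[0,0,0],"travel":[-0.1,0,0],"jaw":1},{"rot":[0,0,0],"travel":[-0.15,0,0],"jaw":1},{"rot":[0,0,0],"travel":[0,0,0],"jaw":1}]' 45
python3 - <<'E'
from carton import *
c=np.array([.522,.2168]);y=.1418
R=np.array([[np.cos(y),-np.sin(y)],[np.sin(y),np.cos(y)]])
for k,p in {0:(-62,-47),1:(0,-47),4:(0,47)}.items(): print(k,c+R@np.array(p)/1e3)
plan([.4748,.1614,.24],y)
im,M=img('wrist','g_w');print(ctrl.get_state()['grip_width']*87)
E
```

```text
time: 7.4
position: [0.4316, -0.1541, 0.1295]
tool_rot: [1.046, 1.299, -1.036]
ft_force: [0.9, -0.9, -2.3]
grip_width: 0.406
0 [0.4673 0.1615]
1 [0.5286 0.1703]
4 [0.5154 0.2633]
pos [ 0.4316 -0.1541  0.1295] t 7.4 
 travel(start axes) [-0.367   0.3777 -0.9926]  rot [ 0.9449  0.0202 -0.1064]  travel(final axes) [-0.3683  0.2913 -1.0208]
35.946693615428224
```

View pics/g_w.png

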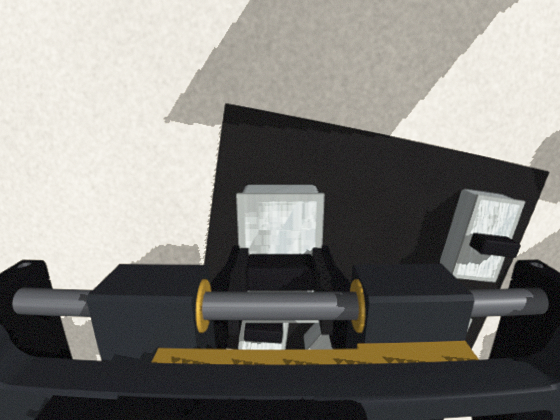

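```bash
python3 -m jog '[{"rot":[0,0,0],"travel":[-0.13,0,0],"jaw":1},{"rot":[0,0,0],"travel":[-0.13,0,0],"jaw":1},{"rot":[0,0,0],"travel":[-0.11,0,0],"jaw":1},{"rot":[0.9,0,0],"travel":[0,0,0],"jaw":1},{"rot":[0,0,0],"travel":[0,0,0],"jaw":1}]'
python3 - <<'E'
from h import *
plan([.5286,.1703,.24],.1418)
E
```

```text
time: 7.95
position: [0.4277, -0.1529, 0.235]
tool_rot: [1.101, 1.276, -1.102]
ft_force: [-1.0, -0.3, -1.8]
grip_width: 0.411
pos [ 0.4277 -0.1529  0.235 ] t 7.95 
 travel(start axes) [-0.0166  0.4894 -1.017 ]  rot [ 0.0453 -0.0054  0.0107]  travel(final axes) [-0.0166  0.4854 -1.0189]
```

```bash
python3 -m jog '[{"rot":[0,0,0],"travel":[-0.002,0.061,-0.127],"jaw":1},{"rot":[0,0,0],"travel":[-0.002,0.061,-0.127],"jaw":1},{"rot":[0,0,0],"travel":[-0.002,0.061,-0.127],"jaw":1},{"rot":[0,0,0],"travel":[-0.002,0.061,-0.127],"jaw":1},{"rot":[0,0,0],"travel":[-0.002,0.061,-0.127],"jaw":1},{"rot":[0,0,0],"travel":[-0.002,0.061,-0.127],"jaw":1},{"rot":[0,0,0],"travel":[-0.002,0.061,-0.127],"jaw":1},{"rot":[0,0,0],"travel":[-0.002,0.061,-0.127],"jaw":1}]'
python3 -m jog '[{"rot":[0,0,0],"travel":[0,0,0],"jaw":1},{"rot":[0,0,0],"travel":[0,0,0],"jaw":1},{"rot":[0,0,0],"travel":[0,0,0],"jaw":1}]'
python3 - <<'E'
from h import *
plan([.5286,.1703,.1],.1418)
img('wrist','h_w')
E
```

```text
time: 8.75
position: [0.5276, 0.1709, 0.2377]
tool_rot: [1.097, 1.277, -1.104]
ft_force: [0.7, -0.3, -1.0]
grip_width: 0.41
time: 9.05
position: [0.5279, 0.1679, 0.2389]
tool_rot: [1.099, 1.275, -1.105]
ft_force: [0.5, -0.3, -2.0]
grip_width: 0.408
pos [0.5279 0.1679 0.2389] t 9.05 
 travel(start axes) [ 0.463   0.0048 -0.0082]  rot [0.0351 0.0194 0.0329]  travel(final axes) [ 0.463   0.0035 -0.0075]
```

View pics/h_w.png

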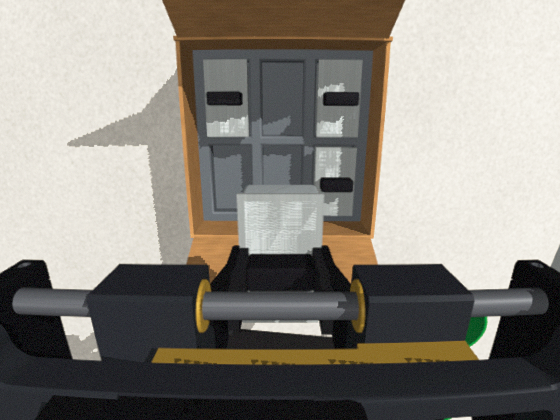

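```bash
python3 - <<'E'
from h import *
im=cv2.imread('pics/h_w.png');crop(im,220,170,340,260,6,'h_wc');crop(im,180,30,390,150,3.8,'h_wd');crop(im,180,120,390,240,3.8,'h_we')
E
```

```text
(no output)
```

View pics/h_wc.png

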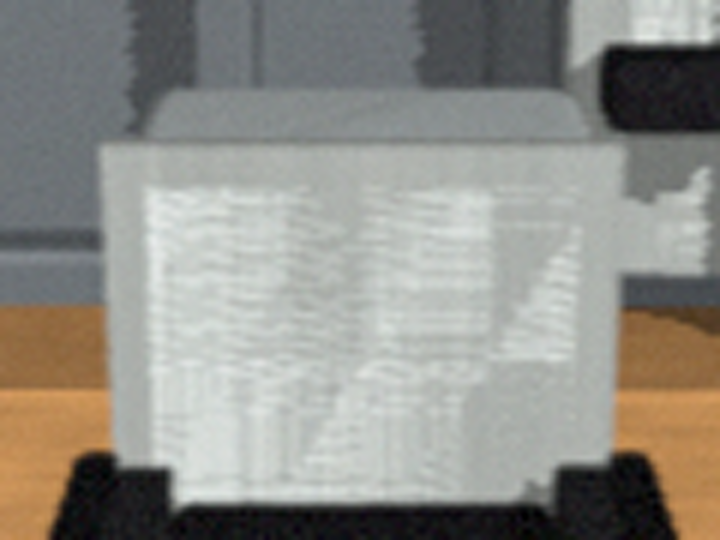

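View pics/h_wd.png

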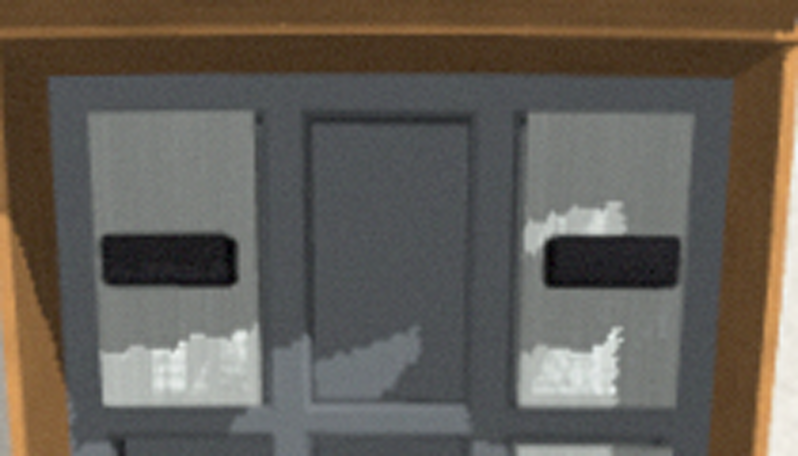

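View pics/h_we.png

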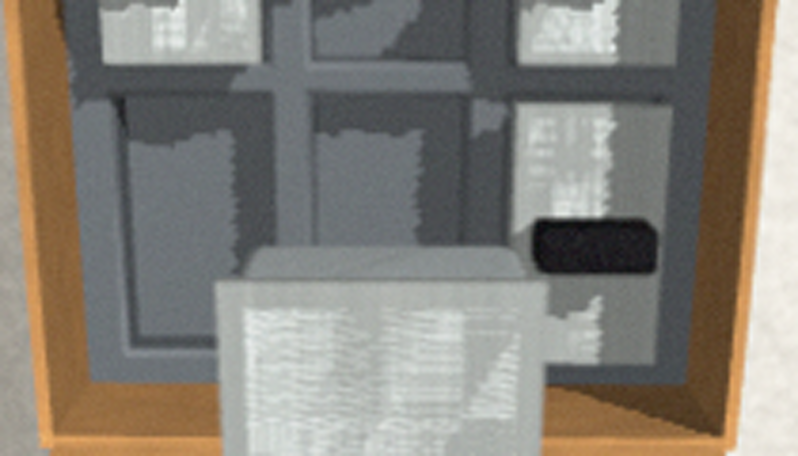

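```bash
python3 - <<'E'
from carton import *
M=cammodel('wrist');print(ctrl.get_state()['position'])
q=lambda o,s:lambda u,v:(o[0]+(u+.5)/s-.5,o[1]+(v+.5)/s-.5)
d=q((180,30),3.8);e=q((180,120),3.8);t=q((220,170),6)
pts=[((-100,100,22),d(48,76)),((100,100,22),d(733,80)),((-100,-100,22),e(90,381)),((100,-100,22),e(687,381))]
x,r,s=fit(M,pts);print(x,np.degrees(x[3]),s);print(r)
pts+=[((-104,-104,70),e(42,448)),((104,-104,70),e(737,450))]
x,r,s=fit(M,pts);print(x,np.degrees(x[3]),s);print(r)
st=ctrl.get_state();R=Ro.from_rotvec(st['tool_rot']).as_matrix()
for uv in[(100,143),(627,143)]:
    o,dd=ray(M,t(*uv));o=R.T@(o-st['position']);dd=R.T@dd
    for xt in(0,.003,):print(uv,xt,(o+dd*(xt-o[0])/dd[0])*1e3)
E
```

```text
[0.5281 0.1678 0.2395]
[0.5225 0.2167 0.0007 0.1406] 8.056754016167652 [0.0006 0.0006 0.0016 0.0042]
[[ 0.1505  0.0751]
 [-0.0098 -0.4551]
 [ 0.2872  0.0241]
 [-0.4349  0.3997]]
[0.5225 0.2166 0.0011 0.1408] 8.066985219291338 [0.0005 0.0005 0.0012 0.0034]
[[ 0.0951  0.0991]
 [ 0.1291 -0.463 ]
 [ 0.2791  0.2035]
 [-0.2996  0.5528]
 [ 0.0061 -0.095 ]
 [-0.2053 -0.2226]]
(100, 143) 0 [  0.     -24.227  -40.8913]
(100, 143) 0.003 [  3.     -24.654  -40.1135]
(627, 143) 0 [  0.      22.5986 -40.8257]
(627, 143) 0.003 [  3.      23.0328 -40.0466]
```

```bash
python3 - <<'E'
from h import *
plan([.5295,.1702,.1],.1413)
E
python3 -m jog '[{"rot":[0.03,0.02,0.03],"travel":[0,0.004,-0.008],"jaw":1},{"rot":[0,0,0],"travel":[0.13,0,0],"jaw":1},{"rot":[0,0,0],"travel":[0.13,0,0],"jaw":1},{"rot":[0,0,0],"travel":[0.13,0,0],"jaw":1},{"rot":[0,0,0],"travel":[0.07,0,0],"jaw":1},{"rot":[0,0,0],"travel":[0,0,0],"jaw":1},{"rot":[0,0,0],"travel":[0,0,0],"jaw":1},{"rot":[0,0,0],"travel":[0,0,0],"jaw":1}]'
python3 - <<'E'
from h import *
plan([.5295,.1702,.06],.1413)
img('wrist','i_w')
E
```

```text
pos [0.5281 0.1678 0.2395] t 9.1 
 travel(start axes) [ 0.465   0.0066 -0.0078]  rot [0.0313 0.0115 0.0215]  travel(final axes) [ 0.465   0.0057 -0.0074]
time: 9.9
position: [0.5312, 0.1728, 0.1047]
tool_rot: [1.109, 1.271, -1.098]
ft_force: [0.4, 0.6, -1.5]
grip_width: 0.41
pos [0.5312 0.1728 0.1047] t 9.9 
 travel(start axes) [ 0.1489 -0.0077  0.0084]  rot [ 0.0164 -0.0344 -0.0706]  travel(final axes) [ 0.149  -0.0068  0.008 ]
```

View pics/i_w.png

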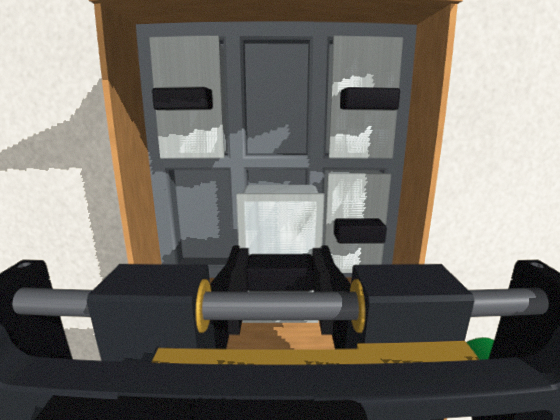

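```bash
for i in 1 2; do python3 -m jog '[{"rot":[0,0,0],"travel":[0,0,0],"jaw":1},{"rot":[0,0,0],"travel":[0,0,0],"jaw":1},{"rot":[0,0,0],"travel":[0,0,0],"jaw":1}]' | head -2; done
python3 - <<'E'
from h import *
plan([.5295,.1702,.06],.1413)
im,M=img('wrist','i2_w')
crop(im,100,10,460,180,2.2,'i_a');crop(im,140,150,440,280,2.6,'i_b')
E
```

```text
time: 10.25
position: [0.5299, 0.1728, 0.1031]
time: 10.55
position: [0.5296, 0.1726, 0.1025]
pos [0.5296 0.1726 0.1025] t 10.55 
 travel(start axes) [ 0.1418 -0.0019  0.008 ]  rot [ 0.0227 -0.0199 -0.0292]  travel(final axes) [ 0.1418 -0.0016  0.0078]
```

View pics/i_a.png

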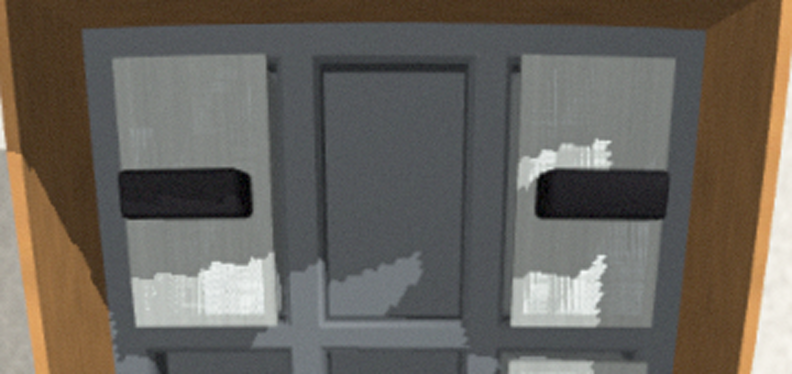

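View pics/i_b.png

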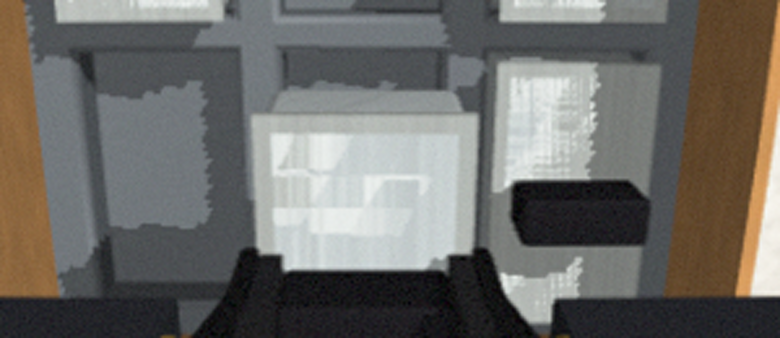

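```bash
python3 - <<'E'
from carton import *
M=cammodel('wrist')
q=lambda o,s:lambda u,v:(o[0]+(u+.5)/s-.5,o[1]+(v+.5)/s-.5)
d=q((100,10),2.2);e=q((140,150),2.6)
pts=[((-100,100,22),d(82,30)),((100,100,22),d(706,31)),((-24,88.5,6),d(323,70)),((24,88.5,6),d(467,70)),((-24,5.5,6),d(330,317)),((24,5.5,6),d(463,317))]
x,r,s=fit(M,pts);print(x,np.degrees(x[3]),s);print(r)
c,sn=np.cos(x[3]),np.sin(x[3]);print(x[:2]+[47e-3*sn,-47e-3*c])
st=ctrl.get_state();R=Ro.from_rotvec(st['tool_rot']).as_matrix()
for uv in[(252,114),(479,114)]:
    o,dd=ray(M,e(*uv));print(o+dd*(st['position'][2]-.0025-o[2])/dd[2], )
    o=R.T@(o-st['position']);dd=R.T@dd
    print((o+dd*(.0025-o[0])/dd[0])*1e3)
E
```

```text
[0.5224 0.2165 0.0017 0.1432] 8.205575446123516 [0.0004 0.0003 0.001  0.0039]
[[-0.1508 -0.2846]
 [ 0.8656 -0.8768]
 [ 0.6924  1.0479]
 [-0.5749  1.0075]
 [ 0.2408 -0.4072]
 [-1.1385 -0.5051]]
[0.5291 0.17  ]
[0.4998 0.2089 0.1   ]
[  2.5    -24.3829 -40.1747]
[0.5466 0.2155 0.1   ]
[  2.5     22.8817 -40.1088]
```

```bash
python3 -m jog '[{"rot":[0.02,-0.02,-0.03],"travel":[0.03,0,0.009],"jaw":1},{"rot":[0,0,0],"travel":[0.05,0,0],"jaw":1},{"rot":[0,0,0],"travel":[0.04,0,0],"jaw":1},{"rot":[0,0,0],"travel":[0,0,0],"jaw":1},{"rot":[0,0,0],"travel":[0,0,0],"jaw":1},{"rot":[0,0,0],"travel":[0,0,0],"jaw":1},{"rot":[0,0,0],"travel":[0,0,0],"jaw":1}]'
python3 - <<'E'
from h import *
plan([.5298,.1700,.039],.142)
E
```

```text
time: 11.3
position: [0.5306, 0.1701, 0.0671]
tool_rot: [1.105, 1.272, -1.103]
ft_force: [0.3, 0.1, -1.7]
grip_width: 0.407
pos [0.5306 0.1701 0.0671] t 11.3 
 travel(start axes) [ 0.0938 -0.0028  0.0001]  rot [-0.0062 -0.0049 -0.0136]  travel(final axes) [ 0.0938 -0.0027  0.0001]
```

```bash
python3 -m jog '[{"rot":[0,0,0],"travel":[0.025,-0.002,0],"jaw":1},{"rot":[0,0,0],"travel":[0.025,0,0],"jaw":1},{"rot":[0,0,0],"travel":[0.02,0,0],"jaw":1},{"rot":[0,0,0],"travel":[0.01,0,0],"jaw":1},{"rot":[0,0,0],"travel":[0,0,0],"jaw":1},{"rot":[0,0,0],"travel":[0,0,0],"jaw":1}]'
python3 -m jog '[{"rot":[0,0,0],"travel":[0.01,0,0],"jaw":1},{"rot":[0,0,0],"travel":[0,0,0],"jaw":1},{"rot":[0,0,0],"travel":[0,0,0],"jaw":1}]'
```

```text
time: 11.9
position: [0.5296, 0.1698, 0.0426]
tool_rot: [1.104, 1.273, -1.104]
ft_force: [0.1, 0.5, -1.8]
grip_width: 0.41
time: 12.2
position: [0.5295, 0.1699, 0.0396]
tool_rot: [1.104, 1.273, -1.104]
ft_force: [-0.2, -0.1, -0.4]
grip_width: 0.411
```

```bash
python3 -m jog '[{"rot":[0,0,0],"travel":[0.003,0,0],"jaw":1},{"rot":[0,0,0],"travel":[0,0,0],"jaw":1},{"rot":[0,0,0],"travel":[0,0,0],"jaw":-0.04},{"rot":[0,0,0],"travel":[0,0,0],"jaw":-0.04},{"rot":[0,0,0],"travel":[0,0,0],"jaw":-0.04},{"rot":[0,0,0],"travel":[-0.05,0,0],"jaw":-0.04},{"rot":[0,0,0],"travel":[-0.1,0,0],"jaw":-0.04},{"rot":[0,0,0],"travel":[-0.15,0,0],"jaw":-0.04}]'
python3 -m jog '[{"rot":[0,0,0],"travel":[-0.15,0,0],"jaw":-0.2},{"rot":[0,0,0],"travel":[-0.15,0,0],"jaw":-0.2},{"rot":[0,0,0],"travel":[0,0,0.06],"jaw":-0.2},{"rot":[0,0,0],"travel":[0,0,0.06],"jaw":-0.2},{"rot":[0,0,0],"travel":[0,0,0],"jaw":-0.2},{"rot":[0,0,0],"travel":[0,0,0],"jaw":-0.2},{"rot":[0,0,0],"travel":[0,0,0],"jaw":-0.2}]'
python3 - <<'E'
from h import *
im,M=img('wrist','j_w');img('top','j_t')
plan([.624,-.139,.15],.1)
E
```

```text
time: 13.0
position: [0.5279, 0.1691, 0.1286]
tool_rot: [1.101, 1.274, -1.108]
ft_force: [0.8, 0.4, 0.2]
grip_width: 0.517
time: 13.7
position: [0.5342, 0.1355, 0.2187]
tool_rot: [1.104, 1.274, -1.103]
ft_force: [-0.8, 0.7, -0.0]
grip_width: 0.603
pos [0.5342 0.1354 0.2184] t 13.8 
 travel(start axes) [0.2279 0.1659 0.9481]  rot [ 0.4943 -0.0023  0.0059]  travel(final axes) [0.2282 0.2065 0.94  ]
```

View pics/j_w.png

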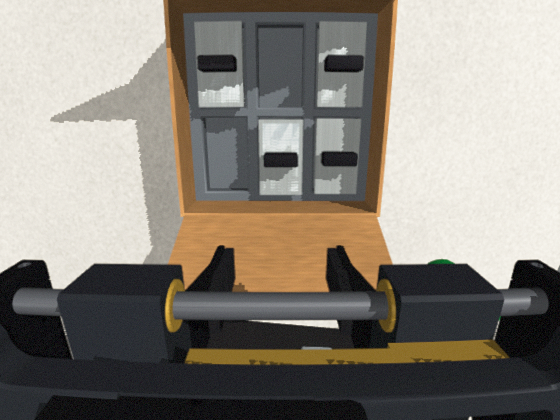

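View pics/j_t.png

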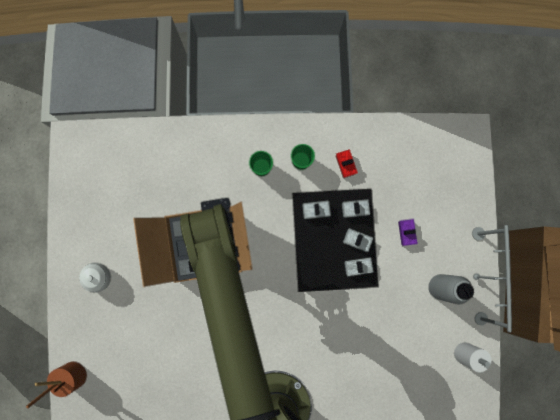

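Pocket 1 is filled: its lid at (280,158) is level with its neighbours. Spare B, at top pixel (316,210), has not moved, so I'll go to it.

```bash
python3 -m jog '[{"rot":[0,0,0],"travel":[0,0.024,0.135],"jaw":-0.2},{"rot":[0,0,0],"travel":[0,0.024,0.135],"jaw":-0.2},{"rot":[0,0,0],"travel":[0,0.024,0.135],"jaw":-0.2},{"rot":[0,0,0],"travel":[0,0.024,0.135],"jaw":-0.2},{"rot":[0,0,0],"travel":[0,0.024,0.135],"jaw":-0.2},{"rot":[0,0,0],"travel":[0,0.023,0.135],"jaw":-0.2},{"rot":[0,0,0],"travel":[0,0.023,0.138],"jaw":-0.2},{"rot":[0.45,0,0],"travel":[0.12,0,0],"jaw":-0.2}]'
python3 -m jog '[{"rot":[0,0,0],"travel":[0.14,0,0],"jaw":-0.2},{"rot":[0,0,0],"travel":[0.12,0,0],"jaw":-0.2},{"rot":[0,0,0],"travel":[0,0,0],"jaw":-0.2},{"rot":[0,0,0],"travel":[0,0,0],"jaw":-0.2},{"rot":[0,0,0],"travel":[0,0,0],"jaw":-0.2},{"rot":[0,0,0],"travel":[0,0,0],"jaw":-0.2}]'
python3 - <<'E'
from h import *
im,M=img('wrist','k_w');np.save('k_M.npy',M[2]);crop(im,180,130,380,280,4,'k_wc')
plan([.6255,-.1396,.036],.103)
E
```

```text
time: 14.6
position: [0.6271, -0.1492, 0.187]
tool_rot: [1.14, 1.24, -1.137]
ft_force: [0.6, -1.2, -1.0]
grip_width: 0.598
time: 15.2
position: [0.6256, -0.1406, 0.1072]
tool_rot: [1.135, 1.252, -1.131]
ft_force: [0.4, -0.2, 0.1]
grip_width: 0.598
pos [ 0.6254 -0.1405  0.1069] t 15.25 
 travel(start axes) [ 0.2365 -0.0002 -0.0031]  rot [-0.0063  0.0061 -0.0421]  travel(final axes) [ 0.2365  0.0007 -0.003 ]
```

View pics/k_wc.png

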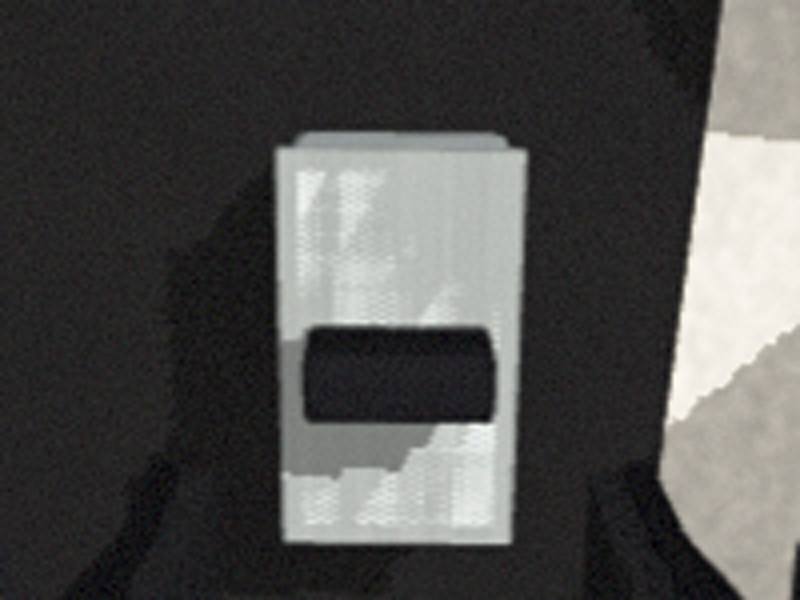

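```bash
python3 - <<'E'
from tin import *
D=list(cammodel('wrist'));D[2]=np.load('k_M.npy')
d=lambda u,v:(180+(u+.5)/4-.5,130+(v+.5)/4-.5)
uv=[d(*p) for p in[(276,150),(527,150),(512,543),(283,543)]]
x,e=fit(D,uv);print(x,np.degrees(x[2]),e)
plan([x[0]+.0008,x[1],.0365],x[2])
E
```

```text
[ 0.6246 -0.1396  0.0931] 5.3327814580351625 1.8330583445149387
pos [ 0.6254 -0.1405  0.1069] t 15.25 
 travel(start axes) [ 0.2348 -0.0007 -0.003 ]  rot [ 0.1074  0.0059 -0.0422]  travel(final axes) [ 0.2348  0.0001 -0.0029]
```

```bash
python3 -m jog '[{"rot":[0.1,0,-0.04],"travel":[0.06,0,-0.003],"jaw":-0.2},{"rot":[0,0,0],"travel":[0.07,0,0],"jaw":-0.2},{"rot":[0,0,0],"travel":[0.07,0,0],"jaw":-0.2},{"rot":[0,0,0],"travel":[0.034,0,0],"jaw":-0.2},{"rot":[0,0,0],"travel":[0,0,0],"jaw":-0.2},{"rot":[0,0,0],"travel":[0,0,0],"jaw":-0.2},{"rot":[0,0,0],"travel":[0,0,0],"jaw":-0.2},{"rot":[0,0,0],"travel":[0,0,0],"jaw":-0.2}]'
python3 -m jog '[{"rot":[0,0,0],"travel":[0,0,0],"jaw":1},{"rot":[0,0,0],"travel":[0,0,0],"jaw":1},{"rot":[0,0,0],"travel":[0,0,0],"jaw":1},{"rot":[0,0,0],"travel":[0,0,0],"jaw":1},{"rot":[0,0,0],"travel":[-0.05,0,0],"jaw":1},{"rot":[0,0,0],"travel":[-0.1,0,0],"jaw":1},{"rot":[0,0,0],"travel":[-0.15,0,0],"jaw":1},{"rot":[0,0,0],"travel":[-0.15,0,0],"jaw":1}]' 45
python3 -m jog '[{"rot":[0,0,0],"travel":[-0.15,0,0],"jaw":1},{"rot":[0,0,0],"travel":[-0.1,0,0],"jaw":1},{"rot":[0,0,0],"travel":[0,0,0],"jaw":1},{"rot":[0,0,0],"travel":[0,0,0],"jaw":1},{"rot":[0,0,0],"travel":[0,0,0],"jaw":1}]'
python3 - <<'E'
from h import *
im,M=img('wrist','l_w')
plan([.516+.0008,.2631,.24],.142)
E
```

```text
time: 16.05
position: [0.6245, -0.1397, 0.0356]
tool_rot: [1.139, 1.253, -1.141]
ft_force: [0.3, 0.2, 0.4]
grip_width: 0.6
time: 16.85
position: [0.6232, -0.1395, 0.1711]
tool_rot: [1.138, 1.255, -1.144]
ft_force: [0.7, 0.4, -1.1]
grip_width: 0.41
time: 17.35
position: [0.6233, -0.139, 0.2428]
tool_rot: [1.137, 1.257, -1.144]
ft_force: [0.3, 0.3, -1.7]
grip_width: 0.407
pos [ 0.6233 -0.139   0.2425] t 17.4 
 travel(start axes) [ 0.0111 -0.2283 -1.3675]  rot [-0.5558 -0.0119  0.0792]  travel(final axes) [ 0.0083 -0.1618 -1.377 ]
```

View pics/l_w.png

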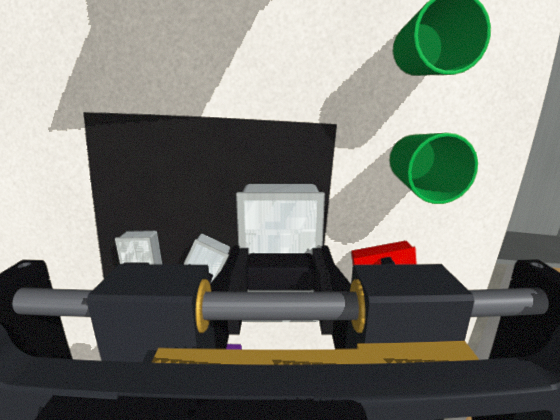

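```bash
python3 -m jog '[{"rot":[0,0,0],"travel":[0,-0.023,-0.137],"jaw":1},{"rot":[0,0,0],"travel":[0,-0.023,-0.137],"jaw":1},{"rot":[0,0,0],"travel":[0,-0.023,-0.137],"jaw":1},{"rot":[0,0,0],"travel":[0,-0.023,-0.137],"jaw":1},{"rot":[0,0,0],"travel":[0,-0.023,-0.137],"jaw":1},{"rot":[0,0,0],"travel":[0,-0.023,-0.137],"jaw":1},{"rot":[0,0,0],"travel":[0,-0.023,-0.137],"jaw":1},{"rot":[0,0,0],"travel":[0,-0.023,-0.137],"jaw":1}]'
python3 -m jog '[{"rot":[0,0,0],"travel":[0,-0.023,-0.137],"jaw":1},{"rot":[0,0,0],"travel":[0,-0.023,-0.137],"jaw":1},{"rot":[-0.55,0,0.05],"travel":[0,0,0],"jaw":1},{"rot":[0,0,0],"travel":[0,0,0],"jaw":1},{"rot":[0,0,0],"travel":[0,0,0],"jaw":1},{"rot":[0,0,0],"travel":[0,0,0],"jaw":1},{"rot":[0,0,0],"travel":[0,0,0],"jaw":1}]'
python3 - <<'E'
from h import *
im,M=img('wrist','m_w')
plan([.5157+.0006,.2631,.1],.142)
E
```

```text
time: 18.2
position: [0.5372, 0.1841, 0.2431]
tool_rot: [1.136, 1.255, -1.145]
ft_force: [0.2, 0.7, -1.9]
grip_width: 0.405
time: 18.9
position: [0.5178, 0.262, 0.2446]
tool_rot: [1.107, 1.271, -1.106]
ft_force: [-0.6, -0.0, -1.7]
grip_width: 0.41
pos [0.5178 0.2623 0.2447] t 18.95 
 travel(start axes) [ 0.4823 -0.0049 -0.0034]  rot [-0.0317  0.0002 -0.0102]  travel(final axes) [ 0.4823 -0.0045 -0.0034]
```

View pics/m_w.png

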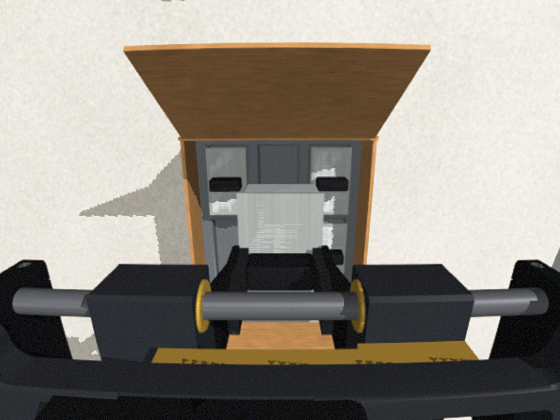

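```bash
python3 -m jog '[{"rot":[-0.03,0,-0.01],"travel":[0,-0.005,-0.003],"jaw":1},{"rot":[0,0,0],"travel":[0.13,0,0],"jaw":1},{"rot":[0,0,0],"travel":[0.13,0,0],"jaw":1},{"rot":[0,0,0],"travel":[0.13,0,0],"jaw":1},{"rot":[0,0,0],"travel":[0.1,0,0],"jaw":1},{"rot":[0,0,0],"travel":[0.08,0,0],"jaw":1},{"rot":[0,0,0],"travel":[0,0,0],"jaw":1},{"rot":[0,0,0],"travel":[0,0,0],"jaw":1}]'
python3 -m jog '[{"rot":[0,0,0],"travel":[0,0,0],"jaw":1},{"rot":[0,0,0],"travel":[0,0,0],"jaw":1},{"rot":[0,0,0],"travel":[0,0,0],"jaw":1}]'
python3 - <<'E'
from h import *
im,M=img('wrist','n_w')
plan([.5157+.0006,.2631,.0395],.142)
E
```

```text
time: 19.75
position: [0.516, 0.2641, 0.0742]
tool_rot: [1.103, 1.274, -1.103]
ft_force: [0.8, -0.2, -0.2]
grip_width: 0.407
time: 20.05
position: [0.5165, 0.2646, 0.0751]
tool_rot: [1.104, 1.273, -1.1]
ft_force: [-0.1, -0.2, -1.0]
grip_width: 0.408
pos [0.5163 0.2645 0.0748] t 20.1 
 travel(start axes) [ 0.1176 -0.0009  0.0046]  rot [ 0.0246 -0.0121 -0.0186]  travel(final axes) [ 0.1176 -0.0007  0.0045]
```

View pics/n_w.png

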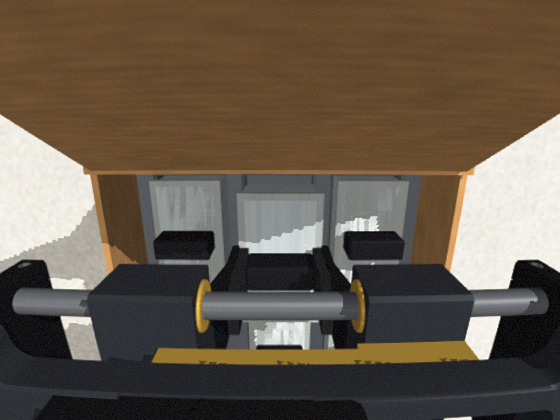

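Aligned between tins 3 and 5. Inserting in steps.

```bash
python3 -m jog '[{"rot":[0,0,0],"travel":[0.03,0,0.0045],"jaw":1},{"rot":[0,0,0],"travel":[0.03,0,0],"jaw":1},{"rot":[0,0,0],"travel":[0.03,0,0],"jaw":1},{"rot":[0,0,0],"travel":[0.015,0,0],"jaw":1},{"rot":[0,0,0],"travel":[0,0,0],"jaw":1},{"rot":[0,0,0],"travel":[0,0,0],"jaw":1},{"rot":[0,0,0],"travel":[0,0,0],"jaw":1}]'
python3 -m jog '[{"rot":[0,0,0],"travel":[0.01,0,0],"jaw":1},{"rot":[0,0,0],"travel":[0,0,0],"jaw":1},{"rot":[0,0,0],"travel":[0,0,0],"jaw":1}]'
```

```text
time: 20.8
position: [0.5163, 0.2629, 0.0425]
tool_rot: [1.103, 1.274, -1.102]
ft_force: [0.7, 0.3, -1.1]
grip_width: 0.411
time: 21.1
position: [0.5159, 0.2628, 0.0392]
tool_rot: [1.102, 1.274, -1.102]
ft_force: [-1.5, -0.2, -2.1]
grip_width: 0.409
```

```bash
python3 -m jog '[{"rot":[0,0,0],"travel":[0.004,0,0],"jaw":1},{"rot":[0,0,0],"travel":[0,0,0],"jaw":1},{"rot":[0,0,0],"travel":[0,0,0],"jaw":1}]'
python3 -m jog '[{"rot":[0,0,0],"travel":[0,0,0],"jaw":-0.04},{"rot":[0,0,0],"travel":[0,0,0],"jaw":-0.04},{"rot":[0,0,0],"travel":[0,0,0],"jaw":-0.04},{"rot":[0,0,0],"travel":[-0.05,0,0],"jaw":-0.04},{"rot":[0,0,0],"travel":[-0.1,0,0],"jaw":-0.04},{"rot":[0,0,0],"travel":[-0.15,0,0],"jaw":-0.04}]'
python3 -m jog '[{"rot":[0,0,0],"travel":[-0.15,0,0],"jaw":-0.2},{"rot":[0,0,0],"travel":[-0.15,0,0],"jaw":-0.2},{"rot":[0,0,0],"travel":[0,0,0.15],"jaw":-0.2},{"rot":[0,0,0],"travel":[0,0,0.15],"jaw":-0.2},{"rot":[0,0,0],"travel":[0,0,0.12],"jaw":-0.2},{"rot":[0,0,0],"travel":[0,0,0],"jaw":-0.2},{"rot":[0,0,0],"travel":[0,0,0],"jaw":-0.2},{"rot":[0,0,0],"travel":[0,0,0],"jaw":-0.2}]'
python3 - <<'E'
from h import *
im,M=img('wrist','o_w');img('top','o_t')
plan([.442,-.2690,.2],.118)
E
```

```text
time: 21.4
position: [0.5159, 0.2627, 0.038]
tool_rot: [1.103, 1.274, -1.102]
ft_force: [-0.4, -0.1, -1.8]
grip_width: 0.408
time: 22.0
position: [0.5144, 0.2618, 0.1278]
tool_rot: [1.099, 1.275, -1.106]
ft_force: [0.4, 0.3, -1.0]
grip_width: 0.52
time: 22.8
position: [0.5339, 0.1396, 0.2186]
tool_rot: [1.102, 1.275, -1.1]
ft_force: [-1.0, 0.3, 0.4]
grip_width: 0.6
pos [0.5337 0.1398 0.2181] t 22.9 
 travel(start axes) [ 0.0598 -0.5017  1.3032]  rot [ 0.3298 -0.0058 -0.0004]  travel(final axes) [ 0.0605 -0.464   1.3171]
```

View pics/o_w.png

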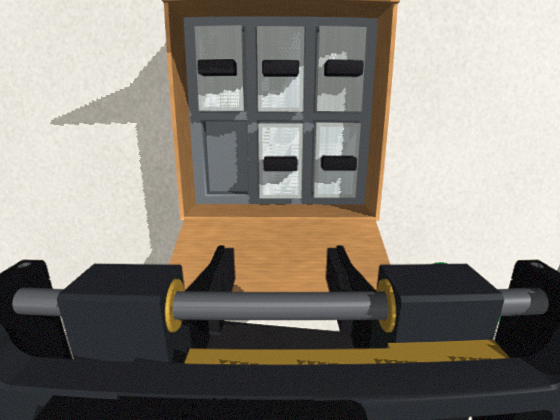

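View pics/o_t.png

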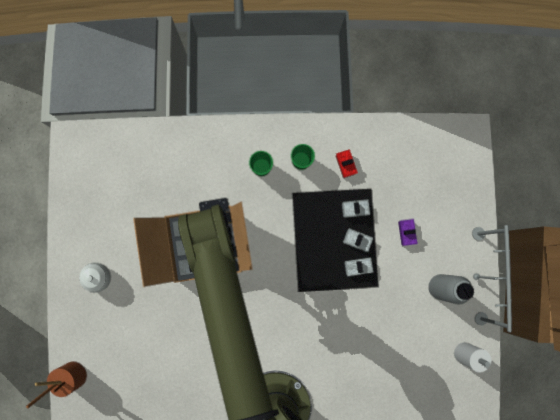

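```bash
python3 - <<'E'
from h import *
plan([.6266,-.2658,.12],.0914)
E
```

```text
pos [0.5337 0.1398 0.2181] t 22.9 
 travel(start axes) [0.3264 0.1086 1.3828]  rot [ 0.6346 -0.0058 -0.0003]  travel(final axes) [0.3271 0.185  1.3745]
```

```bash
python3 -m jog '[{"rot":[0,0,0],"travel":[0,0.011,0.138],"jaw":-0.2},{"rot":[0,0,0],"travel":[0,0.011,0.138],"jaw":-0.2},{"rot":[0,0,0],"travel":[0,0.011,0.138],"jaw":-0.2},{"rot":[0,0,0],"travel":[0,0.011,0.138],"jaw":-0.2},{"rot":[0,0,0],"travel":[0,0.011,0.138],"jaw":-0.2},{"rot":[0,0,0],"travel":[0,0.011,0.138],"jaw":-0.2},{"rot":[0,0,0],"travel":[0,0.011,0.138],"jaw":-0.2},{"rot":[0,0,0],"travel":[0,0.011,0.138],"jaw":-0.2}]'
python3 -m jog '[{"rot":[0,0,0],"travel":[0,0.011,0.138],"jaw":-0.2},{"rot":[0,0,0],"travel":[0,0.011,0.14],"jaw":-0.2},{"rot":[0.63,0,0],"travel":[0.1,0,0],"jaw":-0.2},{"rot":[0,0,0],"travel":[0.12,0,0],"jaw":-0.2},{"rot":[0,0,0],"travel":[0.12,0,0],"jaw":-0.2},{"rot":[0,0,0],"travel":[0,0,0],"jaw":-0.2},{"rot":[0,0,0],"travel":[0,0,0],"jaw":-0.2},{"rot":[0,0,0],"travel":[0,0,0],"jaw":-0.2}]'
python3 -m jog '[{"rot":[0,0,0],"travel":[0,0,0],"jaw":-0.2},{"rot":[0,0,0],"travel":[0,0,0],"jaw":-0.2}]'
python3 - <<'E'
from h import *
im,M=img('wrist','p_w');np.save('p_M.npy',M[2]);crop(im,180,130,380,280,4,'p_wc')
E
```

```text
time: 23.7
position: [0.6086, -0.1858, 0.2178]
tool_rot: [1.101, 1.276, -1.1]
ft_force: [1.6, 1.1, -0.4]
grip_width: 0.604
time: 24.5
position: [0.6278, -0.2677, 0.1184]
tool_rot: [1.143, 1.247, -1.141]
ft_force: [-0.7, -1.3, 1.2]
grip_width: 0.604
time: 24.7
position: [0.6272, -0.2679, 0.1178]
tool_rot: [1.144, 1.248, -1.141]
ft_force: [-0.5, 0.9, 0.8]
grip_width: 0.604
```

View pics/p_wc.png

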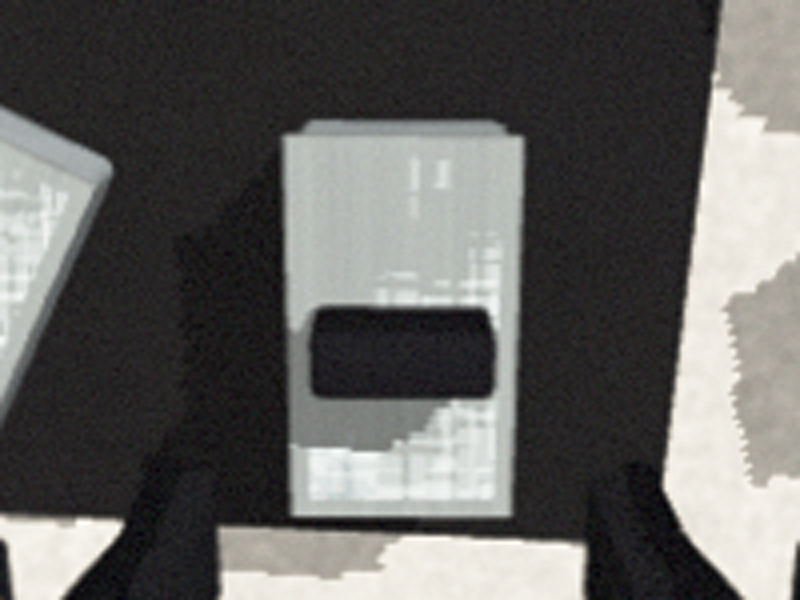

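```bash
python3 - <<'E'
from tin import *
D=list(cammodel('wrist'));D[2]=np.load('p_M.npy')
d=lambda u,v:(180+(u+.5)/4-.5,130+(v+.5)/4-.5)
uv=[d(*p) for p in[(282,136),(524,137),(512,516),(291,516)]]
x,e=fit(D,uv);print(x,np.degrees(x[2]),e)
plan([x[0]+.0008,x[1],.0365],x[2])
E
```

```text
[ 0.6265 -0.266   0.0846] 4.845252691660367 1.723877429446702
pos [ 0.6269 -0.2678  0.1174] t 24.75 
 travel(start axes) [ 0.2698  0.0012 -0.0059]  rot [ 0.0538  0.0064 -0.0248]  travel(final axes) [ 0.2698  0.0018 -0.0058]
```

```bash
python3 -m jog '[{"rot":[0.05,0,-0.02],"travel":[0.06,0.001,-0.006],"jaw":-0.2},{"rot":[0,0,0],"travel":[0.08,0,0],"jaw":-0.2},{"rot":[0,0,0],"travel":[0.08,0,0],"jaw":-0.2},{"rot":[0,0,0],"travel":[0.05,0,0],"jaw":-0.2},{"rot":[0,0,0],"travel":[0,0,0],"jaw":-0.2},{"rot":[0,0,0],"travel":[0,0,0],"jaw":-0.2},{"rot":[0,0,0],"travel":[0,0,0],"jaw":-0.2},{"rot":[0,0,0],"travel":[0,0,0],"jaw":-0.2}]'
python3 -m jog '[{"rot":[0,0,0],"travel":[0,0,0],"jaw":1},{"rot":[0,0,0],"travel":[0,0,0],"jaw":1},{"rot":[0,0,0],"travel":[0,0,0],"jaw":1},{"rot":[0,0,0],"travel":[0,0,0],"jaw":1},{"rot":[0,0,0],"travel":[-0.05,0,0],"jaw":1},{"rot":[0,0,0],"travel":[-0.1,0,0],"jaw":1},{"rot":[0,0,0],"travel":[-0.15,0,0],"jaw":1},{"rot":[0,0,0],"travel":[-0.15,0,0],"jaw":1}]' 45
python3 -m jog '[{"rot":[0,0,0],"travel":[-0.15,0,0],"jaw":1},{"rot":[0,0,0],"travel":[-0.1,0,0],"jaw":1},{"rot":[0,0,0],"travel":[0,0,0],"jaw":1},{"rot":[0,0,0],"travel":[0,0,0],"jaw":1},{"rot":[0,0,0],"travel":[0,0,0],"jaw":1}]'
python3 - <<'E'
from h import *
im,M=img('wrist','q_w')
y=.142;c=np.array([.5223,.2166]);p=c+np.array([[np.cos(y),-np.sin(y)],[np.sin(y),np.cos(y)]])@[-.062,-.047];print(p)
plan([p[0]+.0006,p[1],.24],.142)
E
```

```text
time: 25.55
position: [0.6271, -0.2662, 0.0363]
tool_rot: [1.146, 1.247, -1.147]
ft_force: [-0.5, -0.2, -0.6]
grip_width: 0.598
time: 26.35
position: [0.6256, -0.2655, 0.1714]
tool_rot: [1.146, 1.251, -1.149]
ft_force: [0.9, -0.6, -1.2]
grip_width: 0.407
time: 26.85
position: [0.6257, -0.2651, 0.2432]
tool_rot: [1.146, 1.252, -1.149]
ft_force: [-0.1, 0.5, -2.4]
grip_width: 0.411
[0.4676 0.1613]
pos [ 0.6257 -0.265   0.2429] t 26.9 
 travel(start axes) [ 0.0141 -0.4028 -1.4604]  rot [-0.6564 -0.0214  0.0562]  travel(final axes) [ 0.0096 -0.3186 -1.4811]
```

View pics/q_w.png

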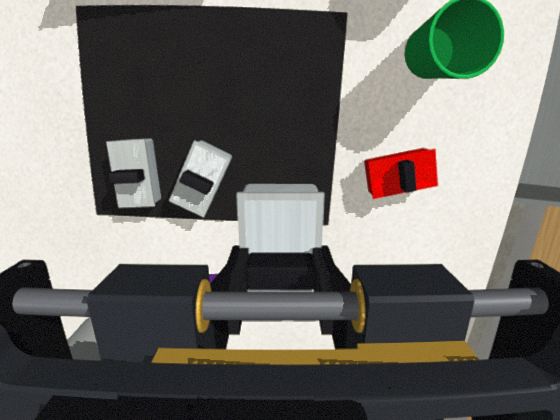

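```bash
python3 -m jog '[{"rot":[0,0,0],"travel":[0.001,-0.0366,-0.1328],"jaw":1},{"rot":[0,0,0],"travel":[0.001,-0.0366,-0.1328],"jaw":1},{"rot":[0,0,0],"travel":[0.001,-0.0366,-0.1328],"jaw":1},{"rot":[0,0,0],"travel":[0.001,-0.0366,-0.1328],"jaw":1},{"rot":[0,0,0],"travel":[0.001,-0.0366,-0.1328],"jaw":1},{"rot":[0,0,0],"travel":[0.001,-0.0366,-0.1328],"jaw":1},{"rot":[0,0,0],"travel":[0.001,-0.0366,-0.1328],"jaw":1},{"rot":[0,0,0],"travel":[0.001,-0.0366,-0.1328],"jaw":1}]'
python3 -m jog '[{"rot":[0,0,0],"travel":[0,-0.0366,-0.1328],"jaw":1},{"rot":[0,0,0],"travel":[0,-0.0366,-0.1328],"jaw":1},{"rot":[0,0,0],"travel":[0,-0.0366,-0.1328],"jaw":1},{"rot":[-0.65,0,0.05],"travel":[0,0,0],"jaw":1},{"rot":[0,0,0],"travel":[0,0,0],"jaw":1},{"rot":[0,0,0],"travel":[0,0,0],"jaw":1},{"rot":[0,0,0],"travel":[0,0,0],"jaw":1},{"rot":[0,0,0],"travel":[0,0,0],"jaw":1}]'
python3 - <<'E'
from h import *
im,M=img('wrist','r_w')
plan([.4682,.1613,.075],.142)
E
```

```text
time: 27.7
position: [0.5103, 0.0459, 0.2414]
tool_rot: [1.144, 1.251, -1.149]
ft_force: [0.5, 0.6, -1.8]
grip_width: 0.408
time: 28.5
position: [0.4695, 0.1597, 0.2426]
tool_rot: [1.107, 1.27, -1.105]
ft_force: [-0.1, 0.7, -1.7]
grip_width: 0.411
pos [0.4695 0.1598 0.2427] t 28.55 
 travel(start axes) [ 0.5589 -0.0048 -0.0055]  rot [-0.0319  0.0005 -0.0277]  travel(final axes) [ 0.5589 -0.0035 -0.0054]
```

View pics/r_w.png

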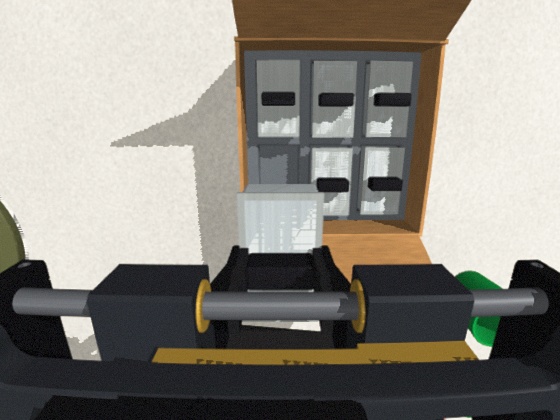

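```bash
python3 -m jog '[{"rot":[-0.03,0,-0.03],"travel":[0,-0.004,-0.0055],"jaw":1},{"rot":[0,0,0],"travel":[0.13,0,0],"jaw":1},{"rot":[0,0,0],"travel":[0.13,0,0],"jaw":1},{"rot":[0,0,0],"travel":[0.13,0,0],"jaw":1},{"rot":[0,0,0],"travel":[0.1,0,0],"jaw":1},{"rot":[0,0,0],"travel":[0.06,0,0],"jaw":1},{"rot":[0,0,0],"travel":[0,0,0],"jaw":1},{"rot":[0,0,0],"travel":[0,0,0],"jaw":1}]'
python3 -m jog '[{"rot":[0,0,0],"travel":[0,0,0],"jaw":1},{"rot":[0,0,0],"travel":[0,0,0],"jaw":1},{"rot":[0,0,0],"travel":[0,0,0],"jaw":1}]'
python3 - <<'E'
from h import *
im,M=img('wrist','s_w')
plan([.4682,.1613,.0395],.142)
E
```

```text
time: 29.35
position: [0.4681, 0.1623, 0.0783]
tool_rot: [1.103, 1.274, -1.102]
ft_force: [-0.7, 0.9, -1.6]
grip_width: 0.404
time: 29.65
position: [0.4684, 0.1626, 0.0788]
tool_rot: [1.104, 1.273, -1.101]
ft_force: [-1.0, -0.8, -1.9]
grip_width: 0.408
pos [0.4682 0.1625 0.0786] t 29.7 
 travel(start axes) [ 0.1303 -0.0009  0.0041]  rot [ 0.0239 -0.0091 -0.0159]  travel(final axes) [ 0.1303 -0.0007  0.004 ]
```

View pics/s_w.png

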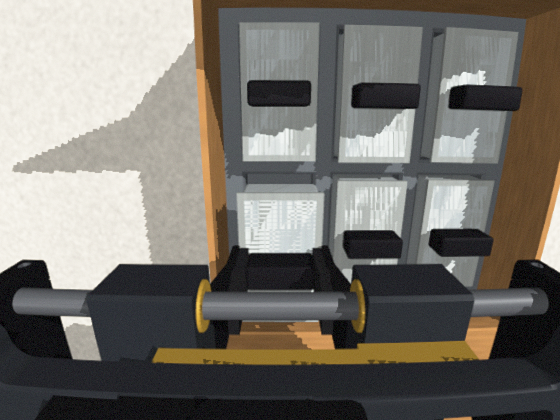

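```bash
python3 -m jog '[{"rot":[0,0,0],"travel":[0.03,0,0.004],"jaw":1},{"rot":[0,0,0],"travel":[0.04,0,0],"jaw":1},{"rot":[0,0,0],"travel":[0.03,0,0],"jaw":1},{"rot":[0,0,0],"travel":[0.02,0,0],"jaw":1},{"rot":[0,0,0],"travel":[0,0,0],"jaw":1},{"rot":[0,0,0],"travel":[0,0,0],"jaw":1},{"rot":[0,0,0],"travel":[0,0,0],"jaw":1}]'
python3 -m jog '[{"rot":[0,0,0],"travel":[0.01,0,0],"jaw":1},{"rot":[0,0,0],"travel":[0,0,0],"jaw":1},{"rot":[0,0,0],"travel":[0,0,0],"jaw":1}]'
```

```text
time: 30.4
position: [0.4683, 0.1612, 0.0421]
tool_rot: [1.103, 1.274, -1.102]
ft_force: [-0.8, 0.2, -2.5]
grip_width: 0.407
time: 30.7
position: [0.468, 0.161, 0.0388]
tool_rot: [1.103, 1.274, -1.102]
ft_force: [-0.5, -0.2, -1.4]
grip_width: 0.409
```

```bash
python3 -m jog '[{"rot":[0,0,0],"travel":[0.001,0,0],"jaw":1},{"rot":[0,0,0],"travel":[0,0,0],"jaw":0.06},{"rot":[0,0,0],"travel":[0,0,0],"jaw":0.06},{"rot":[0,0,0],"travel":[0,0,0],"jaw":0.06},{"rot":[0,0,0],"travel":[-0.03,0,0],"jaw":0.06},{"rot":[0,0,0],"travel":[-0.07,0,0],"jaw":0.06},{"rot":[0,0,0],"travel":[-0.15,0,0],"jaw":0.06},{"rot":[0,0,0],"travel":[-0.15,0,0],"jaw":0.06}]'
python3 -m jog '[{"rot":[0,0,0],"travel":[-0.15,0,0],"jaw":0.06},{"rot":[0,0,0],"travel":[-0.15,0,0],"jaw":0.06},{"rot":[0,0,0],"travel":[0,0.1,0.05],"jaw":0.06},{"rot":[0,0,0],"travel":[0,0.1,0.05],"jaw":1},{"rot":[0,0,0],"travel":[0,0,0],"jaw":1},{"rot":[0,0,0],"travel":[0,0,0],"jaw":1},{"rot":[0,0,0],"travel":[0,0,0],"jaw":1},{"rot":[0,0,0],"travel":[0,0,0],"jaw":1}]'
python3 - <<'E'
from h import *
im,M=img('wrist','u_w');crop(im,140,0,420,240,2.8,'u_c');img('scene','u_s');img('top','u_t')
np.save('u_M.npy',M[2]);plan([.53,.14,.25],.142)
E
```

```text
time: 31.5
position: [0.4674, 0.1606, 0.16]
tool_rot: [1.102, 1.274, -1.104]
ft_force: [0.7, 0.8, -0.4]
grip_width: 0.473
time: 32.3
position: [0.5307, 0.1406, 0.2486]
tool_rot: [1.102, 1.275, -1.101]
ft_force: [-0.0, -0.8, -0.4]
grip_width: 0.103
pos [0.5311 0.1404 0.2486] t 32.45 
 travel(start axes) [-0.0045 -0.0038  0.0008]  rot [ 0.0356 -0.0063 -0.0009]  travel(final axes) [-0.0045 -0.0038  0.0008]
```

View pics/u_c.png

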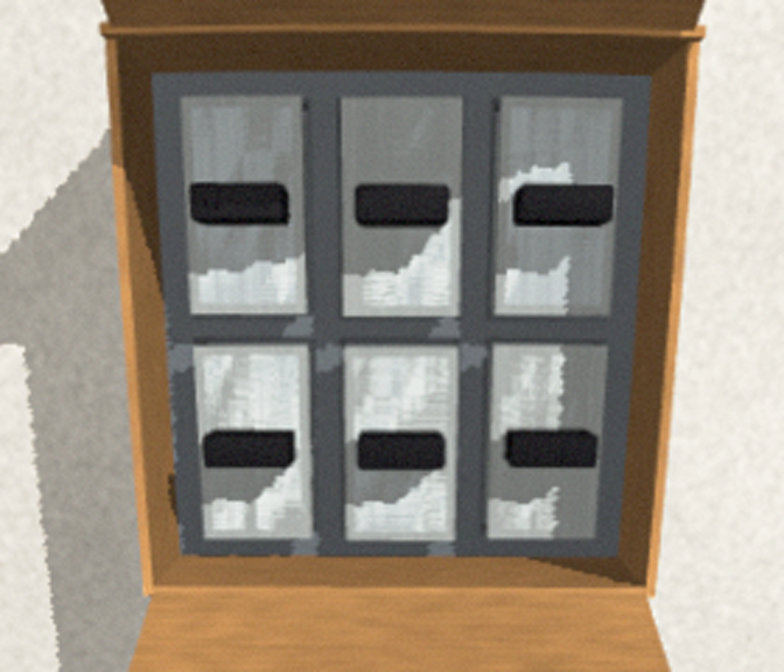

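View pics/u_s.png

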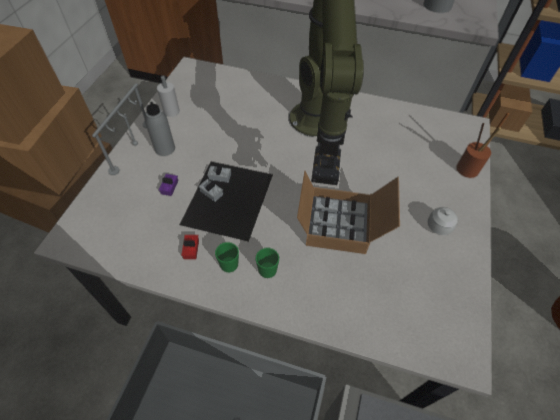

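```bash
cat > flap.py <<'E'
from h import *
from scipy.optimize import minimize_scalar
CP=np.array([.5223,.2166,0.]);YAW=.142
def W(P):return np.atleast_2d(P)/1e3@Ro.from_euler('z',YAW).as_matrix().T+CP
def inner(th,L=95):return W([[s*100,-102+L*np.cos(th),70+L*np.sin(th)] for s in(-1,1)])
def outer(th,L=130):return W([[s*100,102-L*np.cos(th),75.5+L*np.sin(th)] for s in(-1,1)])
def ang(M,f,uv):
    uv=np.array(uv);g=lambda t:((proj(M,f(t))-uv)**2).sum()
    ts=np.linspace(-.1,2.5,60);t0=ts[np.argmin([g(t) for t in ts])]
    r=minimize_scalar(g,bounds=(t0-.1,t0+.1),method='bounded');return r.x,np.sqrt(r.fun/2)
E
python3 - <<'E'
from flap import *
T=cammodel('top');q=lambda u,v:(130+(u+.5)/6-.5,190+(v+.5)/6-.5)
print(ang(T,inner,[q(733,475),q(668,72)]),ang(T,outer,[q(84,577),q(24,168)]))
for t in(1.8,1.9,2,2.1,2.2,2.3,2.4):print(t,(proj(T,inner(t))-[130,190]).ravel()*6,(proj(T,outer(t))-[130,190]).ravel()*6)
E
```

```text
(np.float64(2.0232407505709813), np.float64(1.0323505347568425)) (np.float64(2.0853141193915765), np.float64(1.176620134884416))
1.8 [689.4224 488.0852 624.6082  75.8758] [146.3243 575.0762  85.5027 153.2387]
1.9 [708.5634 484.9031 643.679   73.4677] [122.2015 578.6038  61.8021 158.092 ]
2 [727.0701 481.7783 662.164   71.3806] [ 99.7676 581.8086  39.8214 162.9851]
2.1 [744.7273 478.748  679.8483  69.6368] [ 79.2786 584.6567  19.8104 167.8563]
2.2 [761.3348 475.8476 696.5309  68.2534] [ 60.9548 587.1202   1.9825 172.6461]
2.3 [776.7106 473.1099 712.0286  67.2424] [ 44.9778 589.1777 -13.4869 177.2978]
2.4 [790.6929 470.5651 726.1776  66.6105] [ 31.4898 590.8146 -26.4617 181.7588]
```

All six pockets are full and the tins sit square. The inner flap is at about 2.02 rad and the outer at about 2.09. Next I'll take the closed fingers outside the inner flap.

```bash
python3 -m jog '[{"rot":[0.04,0,0],"travel":[0,0,0.12],"jaw":1},{"rot":[0,0,0],"travel":[0,0,0.12],"jaw":1},{"rot":[0,0,0],"travel":[0,0,0.12],"jaw":1},{"rot":[0,0,0],"travel":[0.1,0,0],"jaw":1},{"rot":[0,0,0],"travel":[0.14,0,0],"jaw":1},{"rot":[0,0,0],"travel":[0.12,0,0],"jaw":1},{"rot":[0,0,0],"travel":[0,0,0],"jaw":1},{"rot":[0,0,0],"travel":[0,0,0],"jaw":1}]'
python3 - <<'E'
from flap import *
img('wrist','v_w');im,M=img('scene');crop(im,250,130,450,280,4,'v_s')
s=ctrl.get_state();print((Ro.from_euler('z',-YAW).as_matrix()@(s['position']-CP))*1e3,s['grip_width'])
E
```

```text
time: 33.25
position: [0.5469, 0.0332, 0.1411]
tool_rot: [1.105, 1.273, -1.105]
ft_force: [0.2, -0.0, 0.4]
grip_width: 0.006
[  -0.0486 -185.1431  142.8565] 0.008652455022502333
```

View pics/v_w.png

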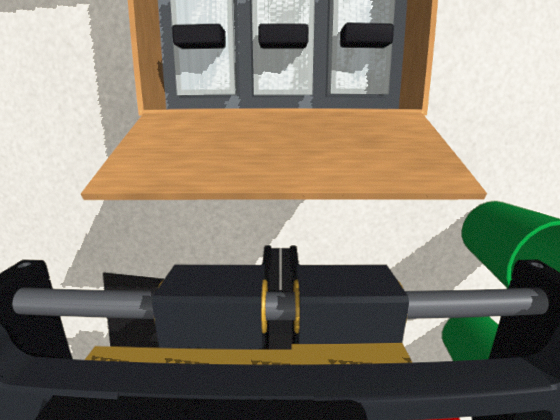

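View pics/v_s.png

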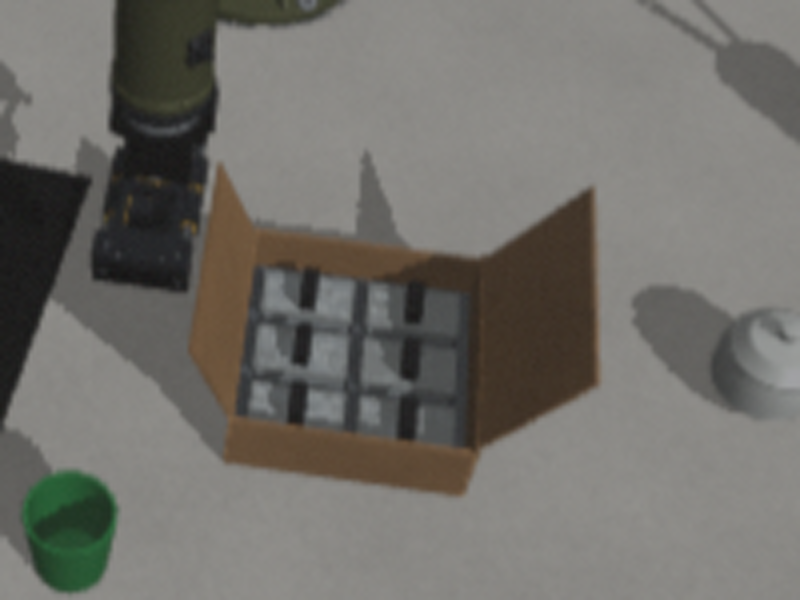

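```bash
python3 -m jog '[{"rot":[0,0,0],"travel":[0,0,-0.05],"jaw":1},{"rot":[0,0,0],"travel":[0,0,-0.05],"jaw":1},{"rot":[0,0,0],"travel":[0,0,-0.04],"jaw":1},{"rot":[0,0,0],"travel":[0,0,-0.04],"jaw":1},{"rot":[0,0,0],"travel":[0,0,-0.035],"jaw":1},{"rot":[0,0,0],"travel":[0,0,-0.035],"jaw":1},{"rot":[0,0,0],"travel":[0,0,0],"jaw":1}]'
python3 -m jog '[{"rot":[0,0,0],"travel":[0.004,0,-0.031],"jaw":1},{"rot":[0,0,0],"travel":[0.005,0,-0.031],"jaw":1},{"rot":[0,0,0],"travel":[0.012,0,-0.029],"jaw":1},{"rot":[0,0,0],"travel":[0.012,0,-0.029],"jaw":1},{"rot":[0,0,0],"travel":[0,0,0],"jaw":1},{"rot":[0,0,0],"travel":[0,0,0],"jaw":1}]'
python3 - <<'E'
from flap import *
img('wrist','w_w');im,M=img('scene');crop(im,250,130,450,280,4,'w_s')
s=ctrl.get_state();print((Ro.from_euler('z',-YAW).as_matrix()@(s['position']-CP))*1e3,s['ft_force'])
E
```

```text
time: 34.05
position: [0.5359, 0.1096, 0.1403]
tool_rot: [1.103, 1.274, -1.103]
ft_force: [0.6, 0.3, 0.0]
grip_width: 0.003
time: 34.65
position: [0.5311, 0.1435, 0.1304]
tool_rot: [1.104, 1.273, -1.105]
ft_force: [-0.6, -0.3, 0.9]
grip_width: 0.005
[ -1.3935 -74.3493 130.6867] [0.6189 0.3209 0.1874]
```

View pics/w_w.png

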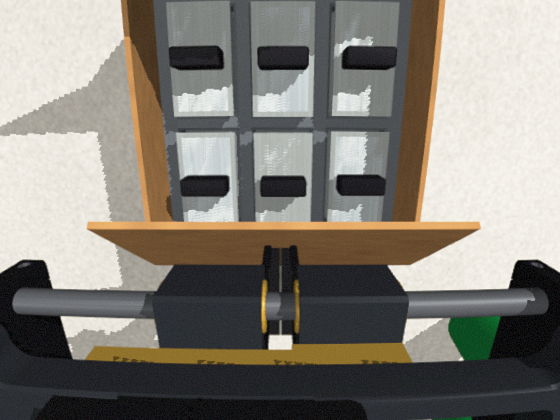

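View pics/w_s.png

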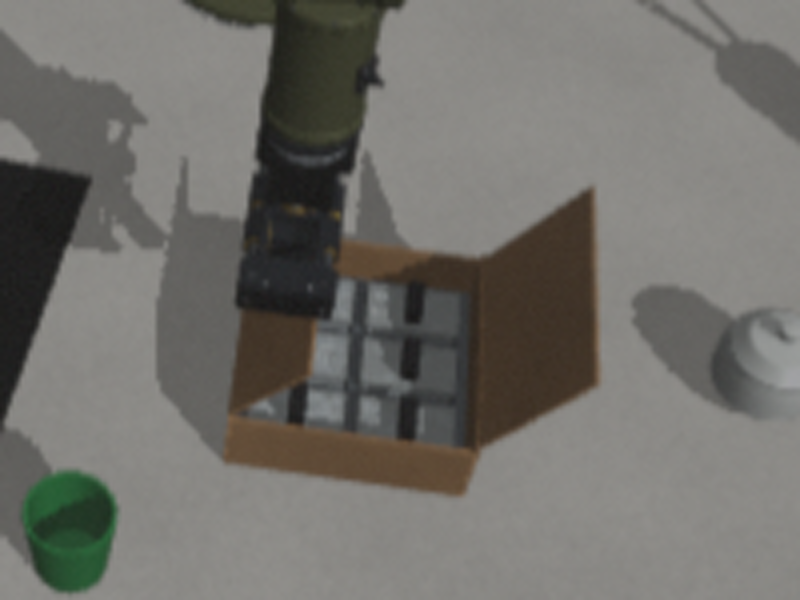

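```bash
python3 -m jog '[{"rot":[0,0,0],"travel":[0.011,0,-0.025],"jaw":1},{"rot":[0,0,0],"travel":[0.011,0,-0.025],"jaw":1},{"rot":[0,0,0],"travel":[0.024,0,-0.019],"jaw":1},{"rot":[0,0,0],"travel":[0.024,0,-0.019],"jaw":1},{"rot":[0,0,0],"travel":[0.028,0,-0.013],"jaw":1},{"rot":[0,0,0],"travel":[0.028,0,-0.013],"jaw":1},{"rot":[0,0,0],"travel":[0,0,0],"jaw":1},{"rot":[0,0,0],"travel":[0,0,0],"jaw":1}]'
python3 -m jog '[{"rot":[0,0,0],"travel":[0.025,0,-0.005],"jaw":1},{"rot":[0,0,0],"travel":[0.02,0,-0.005],"jaw":1},{"rot":[0,0,0],"travel":[0,0,0],"jaw":1},{"rot":[0,0,0],"travel":[0,0,0],"jaw":1},{"rot":[0,0,0],"travel":[0,0,0],"jaw":1}]'
python3 - <<'E'
from flap import *
img('wrist','x_w');im,M=img('scene');crop(im,250,130,450,280,4,'x_s')
s=ctrl.get_state();print((Ro.from_euler('z',-YAW).as_matrix()@(s['position']-CP))*1e3,s['ft_force'])
E
```

```text
time: 35.55
position: [0.5262, 0.1766, 0.0923]
tool_rot: [1.104, 1.273, -1.106]
ft_force: [-0.7, 0.8, 0.3]
grip_width: 0.003
time: 36.05
position: [0.5261, 0.1797, 0.0794]
tool_rot: [1.105, 1.272, -1.105]
ft_force: [0.0, -0.2, -0.0]
grip_width: 0.006
[ -1.3114 -37.0177  79.4978] [-0.0154 -0.0002 -0.6957]
```

View pics/x_w.png

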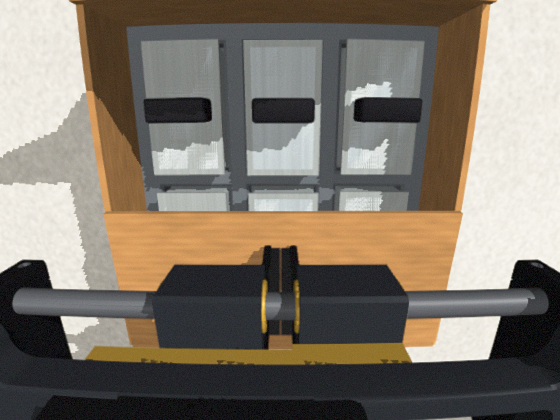

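View pics/x_s.png

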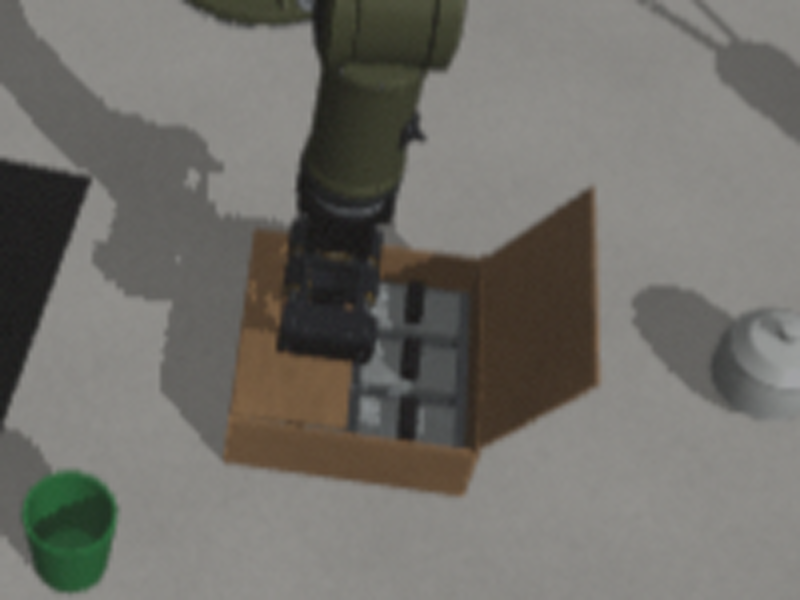

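```bash
for i in 1 2 3 4 5; do python3 -m jog '[{"rot":[0,0,0],"travel":[0.005,0,0],"jaw":1},{"rot":[0,0,0],"travel":[0,0,0],"jaw":1},{"rot":[0,0,0],"travel":[0,0,0],"jaw":1}]' | sed -n '2p;4p'; done
```

```text
position: [0.5261, 0.1798, 0.0778]
ft_force: [0.3, -0.5, -0.1]
position: [0.526, 0.1797, 0.0762]
ft_force: [0.5, -0.2, 0.4]
position: [0.5261, 0.1797, 0.0747]
ft_force: [-0.3, -0.4, 0.9]
position: [0.5262, 0.1798, 0.0744]
ft_force: [-2.6, -0.9, 7.4]
position: [0.5263, 0.1798, 0.0742]
ft_force: [-6.6, -2.1, 16.0]
```

```bash
python3 -m jog '[{"rot":[0,0,0],"travel":[-0.05,0,0],"jaw":1},{"rot":[0,0,0],"travel":[-0.12,0,0],"jaw":1},{"rot":[0,0,0],"travel":[-0.13,0,0],"jaw":1},{"rot":[0,0,0],"travel":[-0.13,0,0],"jaw":1},{"rot":[0,0,0],"travel":[-0.13,0,0],"jaw":1},{"rot":[0,0,0],"travel":[-0.13,0,0],"jaw":1},{"rot":[0,0,0],"travel":[0,0,0],"jaw":1},{"rot":[0,0,0],"travel":[0,0,0],"jaw":1}]'
python3 - <<'E'
from flap import *
img('wrist','y_w');im,M=img('scene');crop(im,250,130,450,280,4,'y_s')
s=ctrl.get_state();print((Ro.from_euler('z',-YAW).as_matrix()@(s['position']-CP))*1e3,s['ft_force'])
E
```

```text
time: 38.45
position: [0.5266, 0.1799, 0.28]
tool_rot: [1.107, 1.272, -1.103]
ft_force: [0.2, 0.5, -0.4]
grip_width: 0.005
[ -2.0932 -37.0695 277.7129] [ 0.128  -0.3704 -0.099 ]
```

View pics/y_w.png

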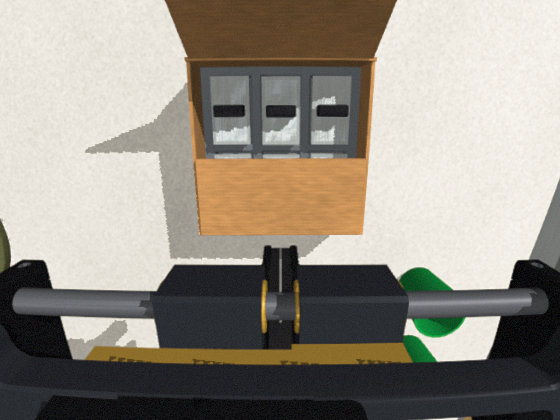

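View pics/y_s.png

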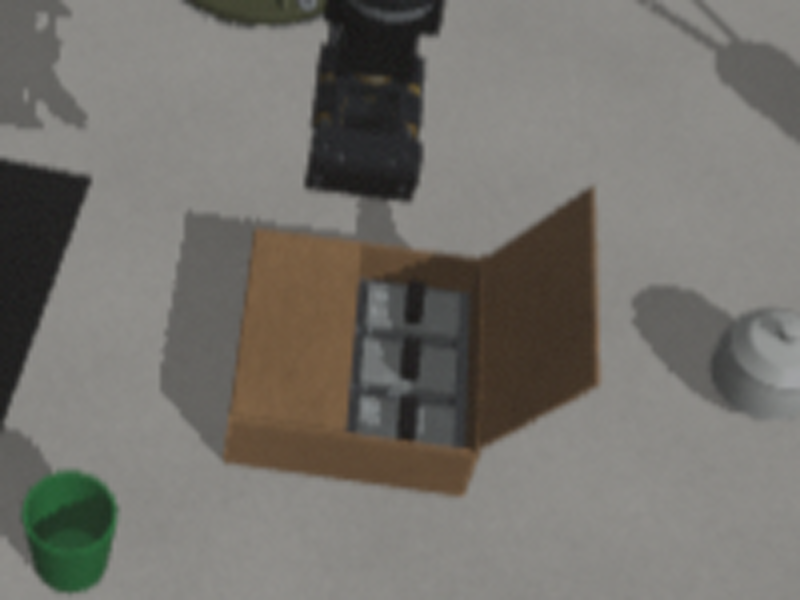

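```bash
python3 -m jog '[{"rot":[0,0,0],"travel":[0,0.006,-0.12],"jaw":1},{"rot":[0,0,0],"travel":[0,0,-0.12],"jaw":1},{"rot":[0,0,0],"travel":[0,0,-0.12],"jaw":1},{"rot":[0,0,0],"travel":[0,0,-0.12],"jaw":1},{"rot":[0,0,0],"travel":[0,0,-0.12],"jaw":1},{"rot":[0,0,0],"travel":[0,0,-0.12],"jaw":1},{"rot":[0,0,0],"travel":[0,0,-0.12],"jaw":1},{"rot":[0,0,0],"travel":[0,0,0],"jaw":1}]'
python3 -m jog '[{"rot":[0,0,0],"travel":[0.1,0,0],"jaw":1},{"rot":[0,0,0],"travel":[0.13,0,0],"jaw":1},{"rot":[0,0,0],"travel":[0.13,0,0],"jaw":1},{"rot":[0,0,0],"travel":[0,0,0],"jaw":1},{"rot":[0,0,0],"travel":[0,0,0],"jaw":1},{"rot":[0,0,0],"travel":[0,0,0],"jaw":1}]'
python3 - <<'E'
from flap import *
img('wrist','z_w');im,M=img('scene');crop(im,280,100,480,250,4,'z_s');im,M=img('top');crop(im,120,190,260,300,5,'z_t')
s=ctrl.get_state();print((Ro.from_euler('z',-YAW).as_matrix()@(s['position']-CP))*1e3,s['ft_force'])
E
```

```text
time: 39.35
position: [0.4882, 0.4357, 0.2754]
tool_rot: [1.096, 1.28, -1.102]
ft_force: [-0.9, 1.0, 0.0]
grip_width: 0.01
time: 39.95
position: [0.4938, 0.4301, 0.1731]
tool_rot: [1.108, 1.272, -1.102]
ft_force: [0.3, 0.2, 0.9]
grip_width: 0.003
[  1.8288 215.5537 173.1903] [-0.1193  0.1919  0.9565]
```

View pics/z_s.png

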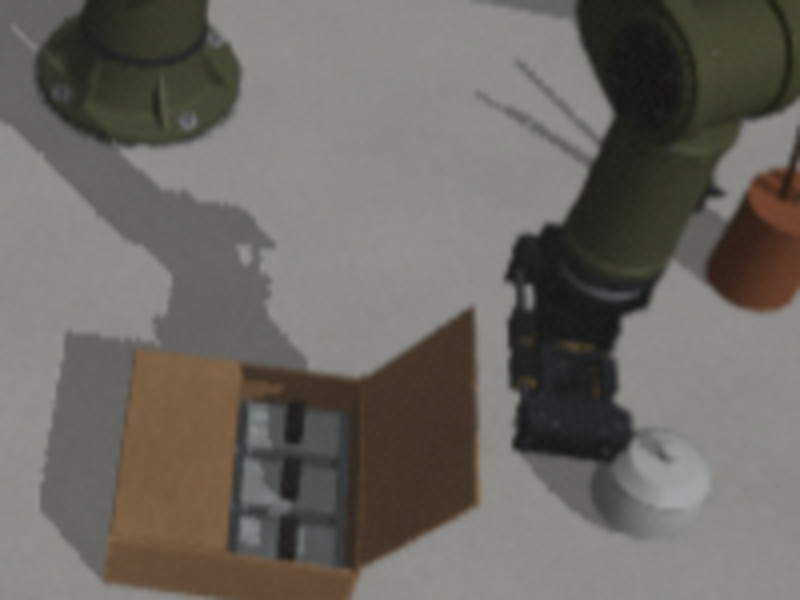

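View pics/z_w.png

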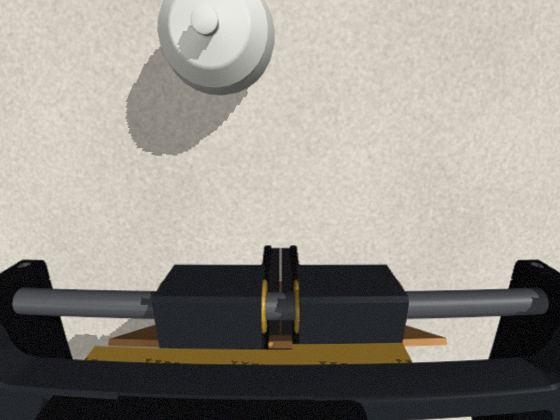

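```bash
python3 -m jog '[{"rot":[0,0,0],"travel":[0,0,0.048],"jaw":1},{"rot":[0,0,0],"travel":[0,0,0.048],"jaw":1},{"rot":[0,0,0],"travel":[0,0,0.048],"jaw":1},{"rot":[0,0,0],"travel":[0,0,0.048],"jaw":1},{"rot":[0,0,0],"travel":[0,0,0.048],"jaw":1},{"rot":[0,0,0],"travel":[0,0,0.048],"jaw":1},{"rot":[0,0,0],"travel":[0,0,0.045],"jaw":1},{"rot":[0,0,0],"travel":[0,0,0],"jaw":1}]'
python3 -m jog '[{"rot":[0,0,0],"travel":[0.002,0,0.035],"jaw":1},{"rot":[0,0,0],"travel":[0.002,0,0.035],"jaw":1},{"rot":[0,0,0],"travel":[0.002,0,0.035],"jaw":1},{"rot":[0,0,0],"travel":[0.016,0,0.038],"jaw":1},{"rot":[0,0,0],"travel":[0.016,0,0.038],"jaw":1},{"rot":[0,0,0],"travel":[0,0,0],"jaw":1},{"rot":[0,0,0],"travel":[0,0,0],"jaw":1}]'
python3 - <<'E'
from flap import *
img('wrist','aa_w');im,M=img('scene');crop(im,250,120,450,270,4,'aa_s')
s=ctrl.get_state();print((Ro.from_euler('z',-YAW).as_matrix()@(s['position']-CP))*1e3,s['ft_force'])
E
```

```text
time: 40.9
position: [0.5075, 0.3273, 0.1708]
tool_rot: [1.107, 1.27, -1.108]
ft_force: [-0.1, -0.9, 0.4]
grip_width: 0.005
time: 41.6
position: [0.5142, 0.2763, 0.1592]
tool_rot: [1.105, 1.272, -1.106]
ft_force: [-0.7, -0.2, -0.1]
grip_width: 0.007
[  0.4893  61.2701 159.4403] [-0.1883 -0.2922  0.1627]
```

View pics/aa_s.png

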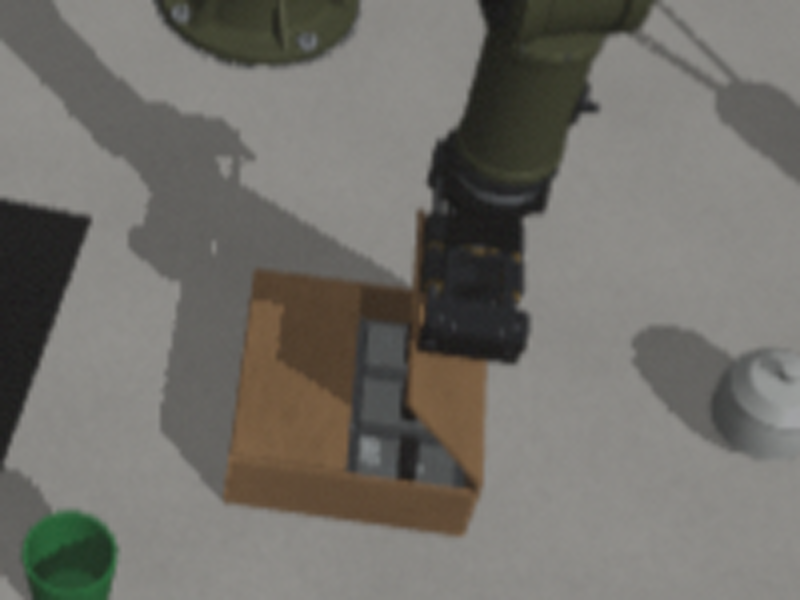

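View pics/aa_w.png

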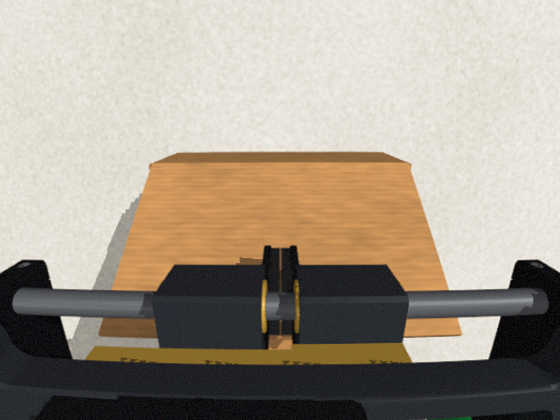

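The outer flap is past upright at about 1.0 rad. Continuing along the arc.

```bash
python3 -m jog '[{"rot":[0,0,0],"travel":[0.022,0,0.033],"jaw":1},{"rot":[0,0,0],"travel":[0.022,0,0.033],"jaw":1},{"rot":[0,0,0],"travel":[0.033,0,0.026],"jaw":1},{"rot":[0,0,0],"travel":[0.033,0,0.026],"jaw":1},{"rot":[0,0,0],"travel":[0.038,0,0.017],"jaw":1},{"rot":[0,0,0],"travel":[0.038,0,0.017],"jaw":1},{"rot":[0,0,0],"travel":[0,0,0],"jaw":1},{"rot":[0,0,0],"travel":[0,0,0],"jaw":1}]'
python3 -m jog '[{"rot":[0,0,0],"travel":[0.022,0,0.005],"jaw":1},{"rot":[0,0,0],"travel":[0.022,0,0.005],"jaw":1},{"rot":[0,0,0],"travel":[0.017,0,0.002],"jaw":1},{"rot":[0,0,0],"travel":[0,0,0],"jaw":1},{"rot":[0,0,0],"travel":[0,0,0],"jaw":1},{"rot":[0,0,0],"travel":[0,0,0],"jaw":1}]'
for i in 1 2 3; do python3 -m jog '[{"rot":[0,0,0],"travel":[0.004,0,0],"jaw":1},{"rot":[0,0,0],"travel":[0,0,0],"jaw":1},{"rot":[0,0,0],"travel":[0,0,0],"jaw":1}]' | sed -n '2p;4p'; done
```

```text
time: 42.5
position: [0.5203, 0.2316, 0.1031]
tool_rot: [1.104, 1.273, -1.106]
ft_force: [0.5, -0.4, -0.1]
grip_width: 0.01
time: 43.1
position: [0.5212, 0.2282, 0.0855]
tool_rot: [1.105, 1.272, -1.105]
ft_force: [-0.6, 0.7, -0.3]
grip_width: 0.004
position: [0.5211, 0.2282, 0.0842]
ft_force: [-0.2, 0.3, -0.0]
position: [0.521, 0.2281, 0.0829]
ft_force: [0.4, 0.2, -0.7]
position: [0.521, 0.2281, 0.0816]
ft_force: [-0.2, 0.3, 0.2]
```

```bash
for i in 1 2 3; do python3 -m jog '[{"rot":[0,0,0],"travel":[0.004,0,0],"jaw":1},{"rot":[0,0,0],"travel":[0,0,0],"jaw":1},{"rot":[0,0,0],"travel":[0,0,0],"jaw":1}]' | sed -n '2p;4p'; done
```

```text
position: [0.521, 0.2281, 0.0804]
ft_force: [0.5, 0.2, 0.7]
position: [0.5212, 0.2282, 0.0799]
ft_force: [-2.1, -1.8, 5.6]
position: [0.5212, 0.2282, 0.0798]
ft_force: [-4.0, -2.1, 11.6]
```

The outer flap reached its stop, with a steady 12 N at 80 mm. I'll retract and check.

```bash
python3 -m jog '[{"rot":[0,0,0],"travel":[-0.05,0,0],"jaw":1},{"rot":[0,0,0],"travel":[-0.12,0,0],"jaw":1},{"rot":[0,0,0],"travel":[-0.13,0,0],"jaw":1},{"rot":[0,0,0],"travel":[-0.13,0,0],"jaw":1},{"rot":[0,0,0],"travel":[-0.13,0,0],"jaw":1},{"rot":[0,0,0],"travel":[-0.13,0,0],"jaw":1},{"rot":[0,0,0],"travel":[0,0,0.15],"jaw":1},{"rot":[0,0,0],"travel":[0,0,0.15],"jaw":1}]'
python3 -m jog '[{"rot":[0,0,0],"travel":[0,0,0],"jaw":1},{"rot":[0,0,0],"travel":[0,0,0],"jaw":1},{"rot":[0,0,0],"travel":[0,0,0],"jaw":1},{"rot":[0,0,0],"travel":[0,0,0],"jaw":1}]'
python3 - <<'E'
from h import *
im,M=img('wrist','bb_w');np.save('bb_M.npy',M[2]);crop(im,160,20,400,200,3.3,'bb_c');img('scene','bb_s');img('top','bb_t')
E
```

```text
time: 45.7
position: [0.5344, 0.1395, 0.287]
tool_rot: [1.105, 1.272, -1.099]
ft_force: [0.9, -0.5, -0.1]
grip_width: 0.008
time: 46.1
position: [0.5333, 0.1406, 0.2849]
tool_rot: [1.103, 1.274, -1.103]
ft_force: [-1.1, 0.1, 0.2]
grip_width: 0.004
```

View pics/bb_c.png

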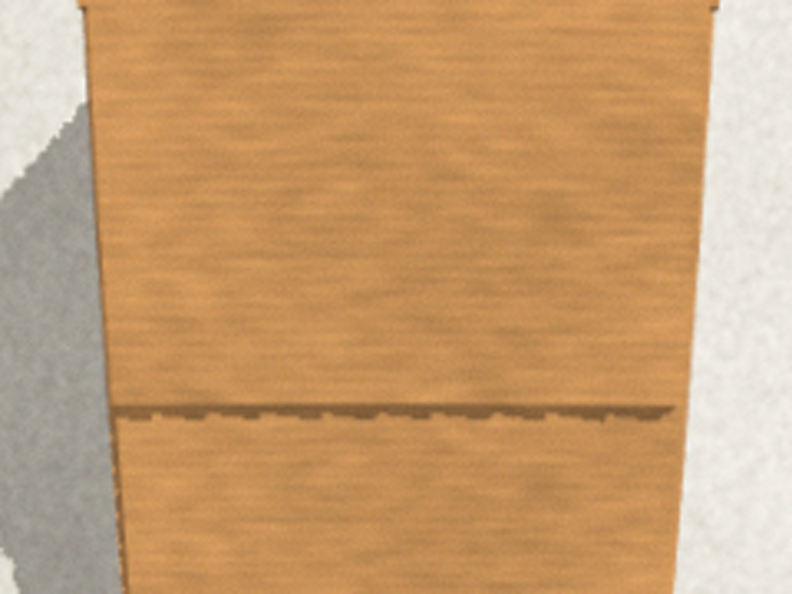

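View pics/bb_s.png

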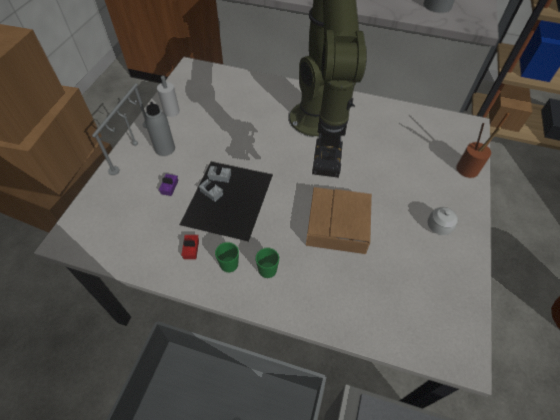

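View pics/bb_t.png

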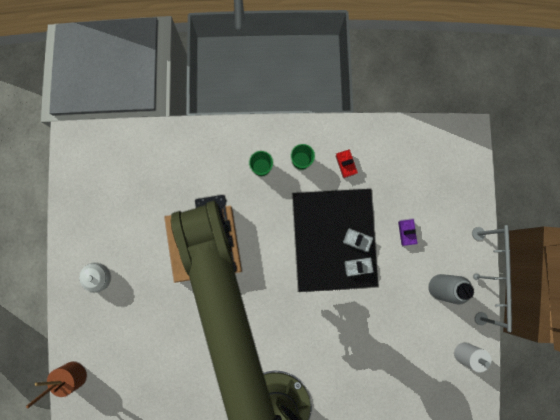

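```bash
python3 - <<'E'
from flap import *
M=list(cammodel('wrist'));M[2]=np.load('bb_M.npy');q=lambda u,v:(160+(u+.5)/3.3-.5,20+(v+.5)/3.3-.5)
print(ang(M,outer,[q(113,404),q(690,404)]))
print((proj(M,outer(0))-[160,20])*3.3)
s=ctrl.get_state();print(s['time'],s['ft_force'])
ctrl.close_job()
E
```

```text
(np.float64(0.056349124010858245), np.float64(0.7721243149098254))
[[114.9367 402.1247]
 [680.7593 402.086 ]]
46.25 [ 0.45   -1.0411  0.1843]
the job is handed in; nothing more can be done
```

The job is done and handed in at about 46 s of the 210 s allowed. Three pockets started empty (0, 1 and 4). I put one spare in each, then folded the inner flap flat and the outer flap flat over it.

- **Tins:** after the last placement the wrist picture showed all six tins level and square in their pockets. I left the three already packed where they were.
- **Flaps:** each was pressed down until it met its stop: about 16 N vertical force with the tool at 74 mm for the inner, 12 N at 80 mm for the outer. In the last pictures both lie flat. The outer flap's free edge is within about 1 px of the closed position along its closing direction. Fitting its two corners gave 0.06 rad, but the far corner fits about 3 px off sideways, so I trust the stop more than that angle.
- **Everything else:** the two leftover spares are still standing on the mat. By eye, the cups, sugar bowl, flask and the red and purple look-alikes are where they started.
- **Disagreement:** a tin's apparent size in a single wrist picture put its lid 8–16 mm too high. Two wrist views gave 33 mm, which matches the text, so I used that.
- **Disturbances:** I saw no slipped grip and no knocked spare.

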